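# Fit the matching drum on the spindle sander and lock it with its keeper

### The job

The worn drum standing beside the bench sander has just come off it: take the fresh drum of the same diameter from the sloping rack, lower it gently over the sander's spindle and turn it so that its slots drop over the drive pin and it sits fully home. Then slide the horseshoe keeper all the way into the groove under the spindle's head, lying flat on the drum. Leave the other drums on their pegs and do not disturb the worn drums or the other things on the bench.

Things in the scene. Friction and masses are not known exactly. Their poses are not given: they have to be found in the camera images.
- sander: Bench spindle sander, fixed: low grey body under a flat 200 x 200 mm steel table, its top 70 mm above the bench; 146 mm behind the spindle stands the motor, 86 mm across, 148 mm high above the bench. Origin on the bench under the spindle axis; x points from the spindle to the motor (away from the robot at yaw 0), z up.
- spindle_seat (a point): Centre of the 42 mm flange a drum's foot stands on, on the spindle axis, 56 mm above the bench, inside the table's 76 mm throat hole. z is up; the frame turns with the spindle (it turns only stiffly, 0.4 N m). A drive pin, 6 mm thick, 30 mm long in all, crosses the spindle along this x axis, its top 7 mm above the seat: a drum not yet over the pin stands 7 mm too high.
- spindle_groove (a point): On the spindle axis, 100 mm above the seat: the level of a seated drum's top. The spindle is 15 mm thick up to 4 mm below this point; above it lies the groove, a 9 mm thick neck from -1 to +13 mm; then a head 15 mm thick, with a pointed top ending 31 mm above this point. z up.
- old_drum_place (a point): Point on the bench beside the sander (at -20, -175 mm in the sander's frame). The worn drum that has just come off the machine stands within 60 mm of it; the two other worn drums stand far away, at the left end of the bench beyond the rack.
- rack: Sloping plywood rack, fixed, 320 mm wide (y), 115 mm deep: its board leans 0.42 rad (24 degrees) towards -x (to the robot at yaw 0). Three 14 mm thick, 55 mm long pegs stand square to the board, so they lean 24 degrees from vertical towards -x; their feet are at x = 0, y = -105, 0, 105 mm, 85 mm above the bench. Origin on the bench under the row's middle.
- keeper: Horseshoe keeper, flat on the bench near the sander: steel plate 6 mm thick, 56 mm wide, 86 mm long, with a 12.5 mm slot open to +x (flared mouth, prong ends at x = 28 mm). Origin on the underside at the centre of the slot's round inner end, where the spindle's neck lies when it is fully in. Along -x stands a black fin to hold it by. z up, 0.14 kg.
- keeper_grip (a point): Point to grip in the keeper's upright fin: 40.5 mm behind the keeper's origin (x = -40.5 mm), 27 mm above its underside; same axes as the keeper. The fin is 12 mm thick (y), reaches from x = -56 to -25 mm and from 6 to 42 mm above the underside.
- fresh_small: Fresh small sanding drum, 38 mm in diameter, down on one of the rack's pegs (order varies). 100 mm long: brown sleeve from 10 to 90 mm, an aluminium hub 34 mm across at each end, an 18 mm bore right through. Both ends alike. Origin at the centre of the lower end, z along the bore to the upper end. Under 0.3 kg.
- fresh_small_mid (a point): Centre of the fresh small drum, 50 mm from each end, on its axis; same axes as the drum. Both hub ends have four slots, 10 mm wide and 10 mm deep, which run out along the drum's x and y axes (plus and minus) and drop over the drive pin.
- worn_small: Worn small sanding drum, 38 mm in diameter and 100 mm long, standing upright on the bench; the same shape as the fresh one, its sleeve greyer. Origin at the centre of its foot.
- fresh_medium: Fresh medium sanding drum, 50 mm in diameter, down on one of the rack's pegs (order varies). 100 mm long: brown sleeve from 10 to 90 mm, an aluminium hub 34 mm across at each end, an 18 mm bore right through. Both ends alike. Origin at the centre of the lower end, z along the bore to the upper end. Under 0.3 kg.
- fresh_medium_mid (a point): Centre of the fresh medium drum, 50 mm from each end, on its axis; same axes as the drum. Both hub ends have four slots, 10 mm wide and 10 mm deep, which run out along the drum's x and y axes (plus and minus) and drop over the drive pin.
- worn_medium: Worn medium sanding drum, 50 mm in diameter and 100 mm long, standing upright on the bench; the same shape as the fresh one, its sleeve greyer. Origin at the centre of its foot.
- fresh_large: Fresh large sanding drum, 64 mm in diameter, down on one of the rack's pegs (order varies). 100 mm long: brown sleeve from 10 to 90 mm, an aluminium hub 34 mm across at each end, an 18 mm bore right through. Both ends alike. Origin at the centre of the lower end, z along the bore to the upper end. Under 0.3 kg.
- fresh_large_mid (a point): Centre of the fresh large drum, 50 mm from each end, on its axis; same axes as the drum. Both hub ends have four slots, 10 mm wide and 10 mm deep, which run out along the drum's x and y axes (plus and minus) and drop over the drive pin.
- worn_large: Worn large sanding drum, 64 mm in diameter and 100 mm long, standing upright on the bench; the same shape as the fresh one, its sleeve greyer. Origin at the centre of its foot.
- drill: Cordless drill standing on its battery behind, between the rack and the sander, 236 mm high, 70 x 200 mm. A bystander. Origin under its middle.
- spray_can: Spray can, 53 mm across, 162 mm high, standing in front of the rack's left part. A bystander. Origin under its middle.
- wood_offcut: Offcut of dark wood, 38 x 148 x 30 mm, near the front edge of the bench. A bystander. Origin under its middle.
- tape_measure: Tape measure, 38 x 82 x 65 mm, on the bench between the rack and the sander. A bystander. Origin under its middle.
- sanding_cork: Grey sanding cork, 62 x 105 x 30 mm, on the bench in front of the rack. A bystander. Origin under its middle.
- glue_bottle: White glue bottle, 57 mm across, 195 mm high, standing at the rear right. A bystander. Origin under its middle.
Mind the look-alikes: they are no part of the job. Leave any yellow look-alike of the worn_medium alone. What is shaped like the keeper but pink is not meant.

How it is judged:
On the way, in this order (a step that is already met when the one before it is completed fails the run):
1. the fresh drum that matches the worn one beside the sander stands fully home on the spindle, its slots over the drive pin (((horizontal distance between worn_small and old_drum_place below 0.08 m and horizontal distance between fresh_small_mid and spindle_seat below 0.004 m and z of fresh_small_mid in the frame of spindle_seat between 0.046 and 0.0535 m and angle between the z axis of fresh_small and the z axis of spindle_seat, either way round below 0.06 rad) or (horizontal distance between worn_medium and old_drum_place below 0.08 m and horizontal distance between fresh_medium_mid and spindle_seat below 0.004 m and z of fresh_medium_mid in the frame of spindle_seat between 0.046 and 0.0535 m and angle between the z axis of fresh_medium and the z axis of spindle_seat, either way round below 0.06 rad) or (horizontal distance between worn_large and old_drum_place below 0.08 m and horizontal distance between fresh_large_mid and spindle_seat below 0.004 m and z of fresh_large_mid in the frame of spindle_seat between 0.046 and 0.0535 m and angle between the z axis of fresh_large and the z axis of spindle_seat, either way round below 0.06 rad))), for 0.2 s.
2. the keeper lies in the spindle's groove, fully in, on top of the drum (((horizontal distance between worn_small and old_drum_place below 0.08 m and horizontal distance between fresh_small_mid and spindle_seat below 0.004 m and z of fresh_small_mid in the frame of spindle_seat between 0.046 and 0.0535 m and angle between the z axis of fresh_small and the z axis of spindle_seat, either way round below 0.06 rad) or (horizontal distance between worn_medium and old_drum_place below 0.08 m and horizontal distance between fresh_medium_mid and spindle_seat below 0.004 m and z of fresh_medium_mid in the frame of spindle_seat between 0.046 and 0.0535 m and angle between the z axis of fresh_medium and the z axis of spindle_seat, either way round below 0.06 rad) or (horizontal distance between worn_large and old_drum_place below 0.08 m and horizontal distance between fresh_large_mid and spindle_seat below 0.004 m and z of fresh_large_mid in the frame of spindle_seat between 0.046 and 0.0535 m and angle between the z axis of fresh_large and the z axis of spindle_seat, either way round below 0.06 rad)) and horizontal distance between keeper and spindle_seat below 0.006 m and z of keeper in the frame of spindle_seat between 0.097 and 0.11 m and angle between keeper's own z axis and vertical below 0.2 rad), for 0.2 s.
At the end, for the whole second after the job is handed in: The fresh drum of the sample's diameter is on the spindle: centre within 4 mm of the axis and 46 to 53.5 mm above the seat, axis within 0.06 rad, either end up. Keeper origin within 6 mm of the axis, 97 to 110 mm above the seat, tilt under 0.2 rad. Drums and keeper at rest (all of step 2 and linear speed of each of keeper, fresh_small, fresh_medium, fresh_large below 0.02 m/s); the robot touches nothing.
It fails at once if a bystander (drill, spray can, wooden offcut, tape measure, sanding cork or glue bottle) is pushed away or knocked over: moved 40 mm or more (distance of any of drill, spray_can, wood_offcut, tape_measure, sanding_cork, glue_bottle from where it was at the start of the episode above 0.04 m).
It fails at once if a worn drum is pushed away or knocked over: moved 30 mm or more (distance of any of worn_small, worn_medium, worn_large from where it was at the start of the episode above 0.03 m).
It fails at once if a fresh drum of another size than the sample is pulled from its peg: its middle moves 30 mm or more ((not (horizontal distance between worn_small and old_drum_place below 0.08 m) and distance of fresh_small_mid from where it was at the start of the episode above 0.03 m) or (not (horizontal distance between worn_medium and old_drum_place below 0.08 m) and distance of fresh_medium_mid from where it was at the start of the episode above 0.03 m) or (not (horizontal distance between worn_large and old_drum_place below 0.08 m) and distance of fresh_large_mid from where it was at the start of the episode above 0.03 m)).
It fails at once if the drum is dropped down the spindle: faster than 0.6 m/s on the spindle's axis ((horizontal distance between fresh_small_mid and spindle_seat below 0.01 m and linear speed of fresh_small above 0.6 m/s) or (horizontal distance between fresh_medium_mid and spindle_seat below 0.01 m and linear speed of fresh_medium above 0.6 m/s) or (horizontal distance between fresh_large_mid and spindle_seat below 0.01 m and linear speed of fresh_large above 0.6 m/s)).
It also fails if it takes over 67 s, if anything falls off the work surface, if the arm or the gripper's body presses on something with over 40 N, if the wrist force passes 120 N, or if a joint passes its speed limit or range.

### The arm

A 6-joint arm with a two-finger parallel gripper is mounted at the origin on a cart in front of the work surface, level with it; the furniture and walls round the work are solid. World frame = base frame: x ahead of the robot, y to its left, z up, the work surface at z = 0. Lengths are in m, angles in rad, forces in N, time in s.
With the tool pointing down it reaches from about 0.325 to 0.75 m from the base axis. Payload 7.6 kg.
Tool frame: the origin (TCP) lies midway between the tips of the shut fingers; the grasp point (between the pads) lies 19 mm behind it; z points along the fingers, y is the line along which they close (so a half turn about z gives the same grasp; the last joint's range is limited). The gripper opens to 85 mm and grips with 20 to 120 N. Pads are 22 mm wide; open, the fingers measure 114 mm over their backs; the gripper's body (76 mm by 85 mm) begins 54 mm behind the grasp point. The pads swing forward as they close: fully open they stand 13 mm farther back than shut.
Start: joints at [-1.314, 0.052, 1.401, -0, 1.689, -0.07], TCP at [0.169, -0.497, 0.199] pointing down, gripper open.
Joint ranges: [-2.9, 2.9], [-0.91, 2.17], [0.12, 2.37], [-1.06, 4.2], [0.26, 2.73], [-2.93, 2.93]. Speed limits (rad/s): [2.57, 2.57, 3.01, 3.14, 3.14, 3.14].

### API

Orientations are given as a 3x3 rotation matrix whose columns are the frame's x, y, z axes.
In Python, from station import r gives the robot as it stands.
- The arm moves only by the tool arm_command, never from a script. Its argument "targets" is a list of rows, each an object with "twist": the turn, a rotation vector about the tool's x, y, z in rad, a list of three; "translation": the shift along the tool's x, y, z in cm, a list of three; "claw": the opening, from 0 (shut) to 1 (fully open). In form: [{"twist": [wx, wy, wz], "translation": [x, y, z], "claw": claw}, ...]. A call has exactly 5 rows; each row is the pose to reach, as a shift and turn from the pose commanded when the call began, along the tool's axes at that moment; what a row does not reach only later rows make up. A row lasts 1/10 s, in which the tool goes at most 50 mm and 8.59 degrees, less where a joint would pass 70% of its speed; a pose out of reach is approached as far as the arm can. A call with a gripper value outside its range is refused whole. The fingers move at their own pace and stop on an object; the grip force is fixed at half the most. Time passes only in rows, so rows that repeat a pose let the fingers close, or fill a call up. It gives the time, the measured TCP pose, the force, the opening and the grip force at its end, in the units of the state.
- r.get_state(): the state, without advancing time (a new reading comes with each control period).
- r.read_camera(name): name is "scene" or "top" or "wrist"; returns a dict with "color" (384x512x3 uint8, red, green, blue), "fx", "fy", "cx", "cy" (pixels), "position" and "orientation" of the camera in the world. Camera axes: x right, y up, looking along -z (the intrinsics and any distortion apply to the point x, -y, -z); pixel columns grow to the right and rows downward; lengths in m; the calibration is good to about 2 mm. A picture is of the moment at which its call begins. There is no depth.
- r.hand_in(): hands the job in; it is judged then, once.
The state is a dict: "time": time; "joint_positions": joint angles; "qd": joint speeds; "joint_torque": joint torques, N m; "tool_pos": TCP position; "ee_rot": TCP orientation; "ft_force": force on the tool from outside, world axes, zero at the start; "wrist_torque": the same for the moment, N m; "opening": finger opening in m; "grip_force": force on a finger pad.
Only numpy, scipy, OpenCV 4.12 (cv2) and the standard library are available. Lean on these libraries where they do the work, as an engineer would, in place of code of your own. Each camera call takes 0.05 s, during which the arm holds its last target. There are 200 camera calls.

## Working session

There is one attempt and no reset: what is moved stays moved. The work goes in short steps, Python scripts to look and compute and a tool call to move; the robot and the scene stay as the last step left them, time stands still between calls to the robot, and variables do not carry over. Pictures are saved under pics/ and viewed, at most 10 in all, crops included, and the job is handed in when it is done.

Besides the shell and the picture viewer there is one more tool, called after ">>>" as name(argument=value, ...) on one line, values as JSON. arm_command: Moves the arm, as the interface text tells. Its arguments: {"type":"object","properties":{"targets":{"type":"array","items":{"type":"object","properties":{"twist":{"type":"array","items":{"type":"number"}},"translation":{"type":"array","items":{"type":"number"}},"claw":{"type":"number"}}}}},"required":["targets"]}

```bash
mkdir -p pics; ls; cat > h.py <<'E'
import numpy as np, cv2
from station import r
def snap(n,f):
    c=r.read_camera(n); cv2.imwrite('pics/'+f,cv2.cvtColor(c['color'],cv2.COLOR_RGB2BGR)); return c
def ray(c,u,v):
    d=np.array([(u-c['cx'])/c['fx'],-(v-c['cy'])/c['fy'],-1.]); return np.array(c['position']),np.array(c['orientation'])@d
def at(c,u,v,z):
    p,d=ray(c,u,v); return p+d*(z-p[2])/d[2]
def proj(c,P):
    q=np.array(c['orientation']).T@(np.array(P)-c['position']); return np.array([c['cx']+c['fx']*q[0]/-q[2], c['cy']-c['fy']*q[1]/-q[2]])
E
python3 - <<'E'
from h import *
import pickle
a=snap('scene','s0.png');b=snap('top','t0.png')
pickle.dump((a,b),open('c0.pkl','wb'))
for c in(a,b): print({k:np.round(v,3).tolist() if not isinstance(v,str) else v for k,v in c.items() if k!='color'})
im=np.hstack([a['color'],b['color']]); 
s=r.get_state();print({k:np.round(v,3).tolist() for k,v in s.items()})
for c,f in((a,'s0b.png'),(b,'t0b.png')): cv2.imwrite('pics/'+f,cv2.cvtColor(cv2.resize(c['color'],(800,600),interpolation=cv2.INTER_CUBIC),cv2.COLOR_RGB2BGR))
E
```

```text
pics
{'fx': 353.589, 'fy': 353.589, 'cx': 252.66, 'cy': 185.332, 'position': [-0.121, -1.084, 1.026], 'orientation': [[0.869, 0.275, -0.411], [-0.494, 0.519, -0.697], [0.022, 0.809, 0.587]]}
{'fx': 366.443, 'fy': 366.443, 'cx': 247.954, 'cy': 190.832, 'position': [0.395, -0.015, 1.29], 'orientation': [[-0.003, 0.994, -0.105], [-1.0, -0.005, -0.015], [-0.016, 0.105, 0.994]]}
{'time': 0.1, 'joint_positions': [-1.314, 0.053, 1.402, -0.0, 1.689, -0.07], 'qd': [-0.0, 0.0, -0.002, 0.0, -0.0, -0.001], 'joint_torque': [0.001, -38.258, -36.099, -0.0, 0.005, 0.0], 'tool_pos': [0.168, -0.497, 0.199], 'ee_rot': [[0.947, 0.321, -0.0], [0.321, -0.947, 0.001], [0.0, -0.001, -1.0]], 'ft_force': [0.151, 0.546, -0.023], 'wrist_torque': [0.012, -0.012, 0.01], 'grip_force': 0.0, 'opening': 0.085}
```

View pics/s0b.png

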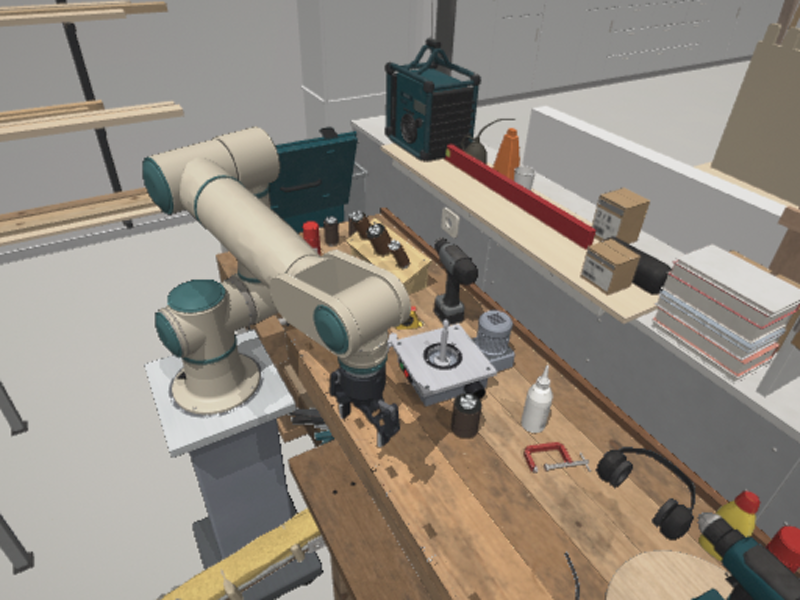

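View pics/t0b.png

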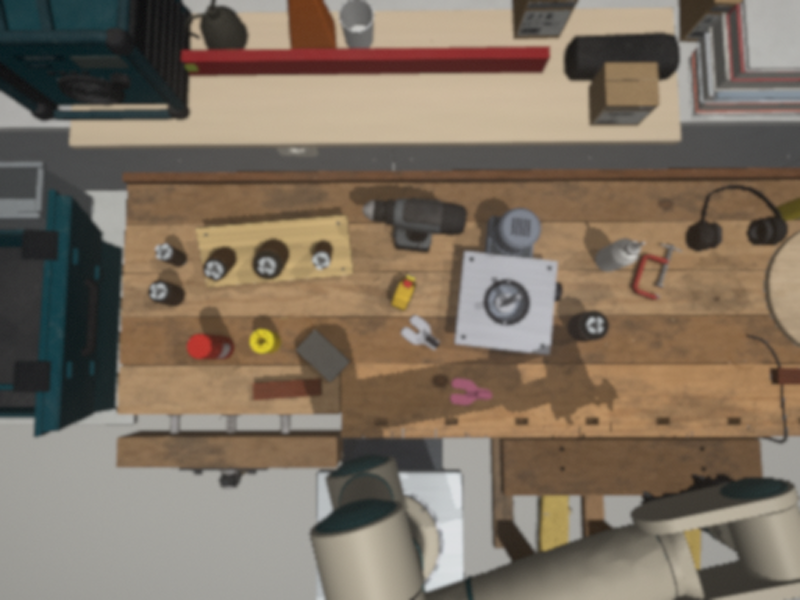

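The scene view shows the sander at (443,355) and the worn drum beside it at (467,412). In the top view (800x600):
- Worn drum by the sander is at (595,325).
- Rack drums are at (215,268), (267,265) and (320,260).
- Other worn drums are at (165,252) and (160,292), and the yellow look-alike is at (262,341).
- Grey keeper is at (420,332), and the pink look-alike is at (470,390).

Next is a close crop to check sizes.

```bash
python3 - <<'E'
from h import *
import pickle
a,b=pickle.load(open('c0.pkl','rb'))
im=cv2.cvtColor(b['color'],cv2.COLOR_RGB2BGR)
def crop(x,y,w,h,s):return cv2.resize(im[y:y+h,x:x+w],None,fx=s,fy=s,interpolation=cv2.INTER_CUBIC)
# left: rack 122..232 x 130..190 ; worn etc
A=crop(90,140,140,56,5)   #700x280
B=crop(250,155,140,60,5)  #700x300
cv2.imwrite('pics/t0c.png',np.vstack([A,B]))
E
```

```text
(no output)
```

View pics/t0c.png

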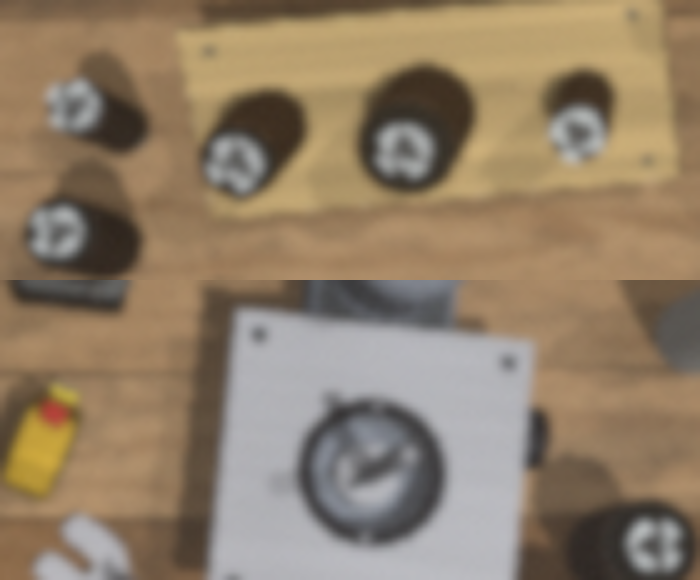

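```bash
python3 - <<'E'
from h import *
import pickle
a,b=pickle.load(open('c0.pkl','rb'))
A=lambda x,y,z:at(b,90+x/5,140+y/5,z)
B=lambda x,y,z:at(b,250+x/5,155+(y-280)/5,z)
w=B(655,545,.1);print('worn',w)
l=[A(236,163,.176),A(404,150,.176),A(578,133,.176)];print('rack tops',l)
h1,h2=B(259,334,.07),B(508,362,.07);d=h1-h2;print('sander yaw',np.arctan2(-d[0],d[1]),np.linalg.norm(d));print('throat',B(371,471,.07))
d=l[0]-l[2];print('rack yaw',np.arctan2(-d[0],d[1]),np.linalg.norm(d))
ws=[w,A(58,232,.1),A(75,107,.1)];print(ws)
def circ(im,c,ctr,rad,z,col,o,s):
    t=np.linspace(0,2*np.pi,40);P=[(proj(c,[ctr[0]+rad*np.cos(q),ctr[1]+rad*np.sin(q),z])-o)*s for q in t]
    cv2.polylines(im,[np.int32(np.array(P)*8+4*s)],True,col,1,cv2.LINE_AA,3)
tiles=[]
for c in(b,a):
  im=cv2.cvtColor(c['color'],cv2.COLOR_RGB2BGR)
  for p in ws[:3]:
    u=proj(c,[p[0],p[1],.05]).astype(int);o=u-[18,20];s=7
    t=cv2.resize(im[o[1]:o[1]+40,o[0]:o[0]+37],None,fx=s,fy=s,interpolation=cv2.INTER_CUBIC)
    for rad,col in((.019,(255,255,0)),(.025,(0,255,0)),(.032,(0,0,255))): 
        for z in(.01,.09): circ(t,c,p,rad,z,col,o,s)
    tiles.append(t)
cv2.imwrite('pics/w.png',np.vstack([np.hstack(tiles[:3]),np.hstack(tiles[3:])]))
E
```

```text
worn [ 0.46265593 -0.42684637  0.1       ]
rack tops [array([0.57054625, 0.34336091, 0.176     ]), array([0.57809293, 0.2394441 , 0.176     ]), array([0.58810519, 0.13198986, 0.176     ])]
sander yaw -0.11949865210985722 0.16733566042254036
throat [ 0.51444685 -0.25093341  0.07      ]
rack yaw 0.08288134130383441 0.21209911994651895
[array([ 0.46265593, -0.42684637,  0.1       ]), array([0.53726569, 0.48420166, 0.1       ]), array([0.62061203, 0.47612933, 0.1       ])]
```

View pics/w.png

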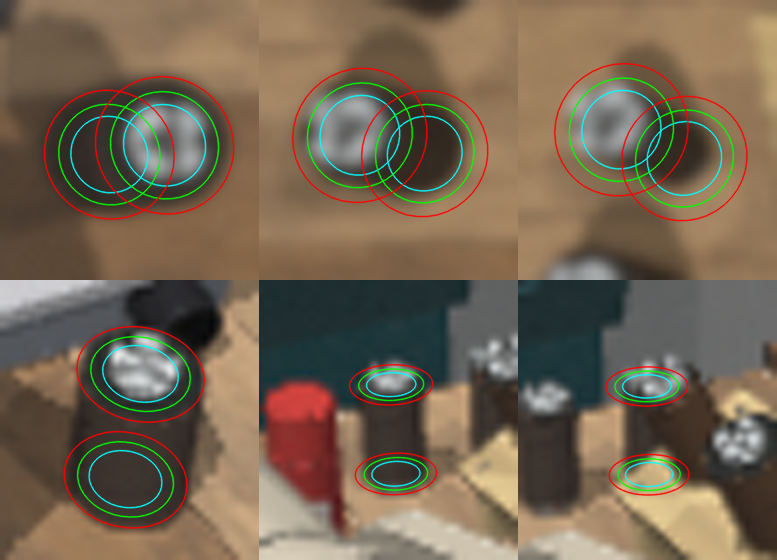

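The worn drum by the sander (composite at (150,150) and (140,430)) fills the 64 mm red outline. The two at the far left fit 50 mm and 38 mm. So the job needs the large fresh drum, which is the middle of the rack at top-view (267,265); its neighbours at (215,268) and (320,260) are medium and small. Now I'll work out the move.

```bash
cat >> h.py <<'E'
from scipy.spatial.transform import Rotation as Ro
def go(pos,R,p0=None,R0=None):
    s=r.get_state(); p0=np.array(s['tool_pos']) if p0 is None else p0; R0=np.array(s['ee_rot']) if R0 is None else R0
    t=100*R0.T@(np.array(pos)-p0); w=Ro.from_matrix(R0.T@R).as_rotvec()
    print('trans',np.round(t,2).tolist(),'twist',np.round(w,3).tolist(),'|t|cm',round(np.linalg.norm(t),1),'|w|',round(np.linalg.norm(w),2))
PSI=.075
def Rtilt(a=.42,psi=PSI):
    z=np.array([np.sin(a)*np.cos(psi),np.sin(a)*np.sin(psi),-np.cos(a)]); y=np.array([np.sin(psi),-np.cos(psi),0])
    return np.column_stack([np.cross(y,z),y,z])
def Rdown(yaw): 
    return np.array([[np.cos(yaw),np.sin(yaw),0],[np.sin(yaw),-np.cos(yaw),0],[0,0,-1.]])
E
python3 - <<'E'
from h import *
T=np.array([.578,.239,.176]);R=Rtilt()
s=r.get_state();p=np.array(s['tool_pos']);R0=np.array(s['ee_rot'])
m=np.array([.33,-.13,.36])
go(m,R0); go(T-.10*R[:,2],R,m,R0)
E
```

```text
trans [27.08, -29.59, -16.09] twist [0.0, 0.0, 0.0] |t|cm 43.2 |w| 0.0
trans [31.38, -27.99, 9.31] twist [-0.054, 0.418, 0.248] |t|cm 43.1 |w| 0.49
```

>>> arm_command(targets=[{"twist": [0,0,0],"translation": [1,-1,-4.5],"claw": 1},{"twist": [0,0,0],"translation": [3.5,-4,-8],"claw": 1},{"twist": [0,0,0],"translation": [6.5,-7,-10.5],"claw": 1},{"twist": [0,0,0],"translation": [9.5,-10.5,-12],"claw": 1},{"twist": [0,0,0],"translation": [12.5,-14,-13.5],"claw": 1}])

```text
time: 0.6
tool_pos: [0.2423, -0.3228, 0.3351]
ee_rot: [[0.947, 0.32, 0.0], [0.32, -0.947, -0.0], [0.0, 0.0, -1.0]]
ft_force: [-0.4, 0.0, 0.4]
opening: 0.0855
grip_force: 0.0
```

>>> arm_command(targets=[{"twist": [0,0,0],"translation": [3,-3.2,-0.5],"claw": 1},{"twist": [0,0,0],"translation": [6,-6.4,-1],"claw": 1},{"twist": [0,0,0],"translation": [9,-9.6,-1.5],"claw": 1},{"twist": [0,0,0],"translation": [12,-12.8,-2],"claw": 1},{"twist": [0,0,0],"translation": [15,-16,-2.5],"claw": 1}])

```text
time: 1.1
tool_pos: [0.3329, -0.1231, 0.3594]
ee_rot: [[0.947, 0.321, 0.0], [0.321, -0.947, -0.0], [0.0, 0.0, -1.0]]
ft_force: [1.2, -0.5, 0.3]
opening: 0.0858
grip_force: 0.0
```

```bash
python3 - <<'E'
from h import *
s=r.get_state();print(s['time'],np.round(s['tool_pos'],3),np.round(s['joint_positions'],2))
T=np.array([.578,.239,.176]);R=Rtilt();go(T-.10*R[:,2],R)
E
```

```text
1.1 [ 0.333 -0.123  0.359] [-0.46 -0.39  1.47 -0.    2.06  0.79]
trans [30.88, -27.45, 9.21] twist [-0.053, 0.418, 0.248] |t|cm 42.3 |w| 0.49
```

>>> arm_command(targets=[{"twist": [0,0,0],"translation": [3,-2.8,0.2],"claw": 1},{"twist": [0,0,0],"translation": [6,-5.6,0.4],"claw": 1},{"twist": [0,0,0],"translation": [9,-8.4,0.6],"claw": 1},{"twist": [0,0,0],"translation": [12,-11.2,0.8],"claw": 1},{"twist": [0,0,0],"translation": [15,-14,1],"claw": 1}])

```text
time: 1.6
tool_pos: [0.4302, 0.0577, 0.349]
ee_rot: [[0.947, 0.321, -0.0], [0.321, -0.947, -0.0], [-0.0, 0.0, -1.0]]
ft_force: [0.4, -0.7, 0.1]
opening: 0.0857
grip_force: 0.0
```

>>> arm_command(targets=[{"twist": [-0.01,0.08,0.05],"translation": [3.2,-2.7,1.6],"claw": 1},{"twist": [-0.02,0.16,0.1],"translation": [6.4,-5.4,3.2],"claw": 1},{"twist": [-0.03,0.25,0.15],"translation": [9.6,-8.1,4.8],"claw": 1},{"twist": [-0.04,0.33,0.2],"translation": [12.8,-10.8,6.4],"claw": 1},{"twist": [-0.053,0.418,0.248],"translation": [15.8,-13.4,8.2],"claw": 1}])

```text
time: 2.1
tool_pos: [0.5371, 0.2351, 0.2671]
ee_rot: [[0.909, 0.073, 0.411], [0.066, -0.997, 0.031], [0.412, -0.001, -0.911]]
ft_force: [0.6, -1.0, 0.0]
opening: 0.0855
grip_force: 0.0
```

>>> arm_command(targets=[{"twist": [0,0,0],"translation": [0,0,0],"claw": 1},{"twist": [0,0,0],"translation": [0,0,0],"claw": 1},{"twist": [0,0,0],"translation": [0,0,0],"claw": 1},{"twist": [0,0,0],"translation": [0,0,0],"claw": 1},{"twist": [0,0,0],"translation": [0,0,0],"claw": 1}])

```text
time: 2.6
tool_pos: [0.5369, 0.2327, 0.2684]
ee_rot: [[0.91, 0.074, 0.408], [0.067, -0.997, 0.03], [0.409, -0.0, -0.912]]
ft_force: [0.4, -0.1, 0.6]
opening: 0.0856
grip_force: 0.0
```

```bash
python3 - <<'E'
from h import *
import pickle
s=r.get_state();print(s['time'],np.round(s['tool_pos'],4),np.round(s['joint_positions'],2))
T=np.array([.578,.239,.176]);R=Rtilt();go(T-.10*R[:,2],R)
w=snap('wrist','w1.png');t=snap('top','t1.png');pickle.dump((w,t),open('c1.pkl','wb'))
R0=np.array(s['ee_rot']);print('cam in tool',np.round(R0.T@(np.array(w['position'])-s['tool_pos']),3),np.round(R0.T@np.array(w['orientation']),2).tolist(),w['fx'])
im=cv2.cvtColor(w['color'],cv2.COLOR_RGB2BGR)
cv2.imwrite('pics/w1b.png',np.hstack([im[:,:]]))
print('proj top',proj(w,T),'bottom',proj(w,T+.1*R[:,2]))
E
```

```text
2.6 [0.5369 0.2327 0.2684] [ 0.42 -0.12  1.49 -0.14  1.38  1.92]
trans [0.02, -0.32, 0.13] twist [0.0, -0.002, -0.001] |t|cm 0.3 |w| 0.0
cam in tool [ 0.068 -0.001 -0.175] [[-0.0, 0.96, 0.27], [1.0, 0.0, 0.0], [0.0, 0.27, -0.96]] 294.5583391844138
proj top [254.55570352 180.46879879] bottom [255.04325881 162.14187175]
```

View pics/w1b.png

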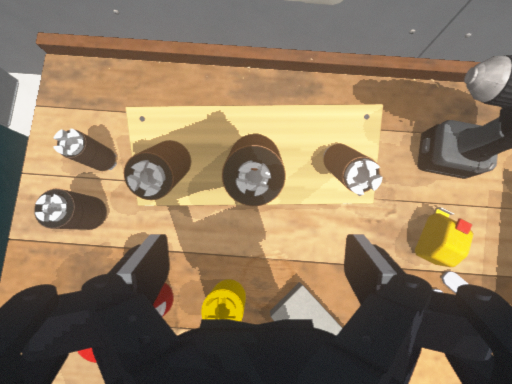

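The wrist view shows the three rack drums: medium (147,178), large with hub at (254,178), small (361,176). The large hub is within 2 px of where I predicted. Now refine and descend.

```bash
python3 - <<'E'
from h import *
import pickle
w,t=pickle.load(open('c1.pkl','rb'))
T=at(w,254,178,.176);print(T);R=Rtilt()
for d in(-.03,.036): go(T+d*R[:,2],R)
E
```

```text
[0.58038006 0.23971661 0.176     ]
trans [0.26, -0.35, 7.2] twist [0.0, -0.001, -0.001] |t|cm 7.2 |w| 0.0
trans [0.25, -0.35, 13.8] twist [0.0, -0.001, -0.001] |t|cm 13.8 |w| 0.0
```

>>> arm_command(targets=[{"twist": [0,0,0],"translation": [0.2,-0.3,2.5],"claw": 1},{"twist": [0,0,0],"translation": [0.2,-0.3,5],"claw": 1},{"twist": [0,0,0],"translation": [0.2,-0.3,7.5],"claw": 1},{"twist": [0,0,0],"translation": [0.2,-0.3,9.5],"claw": 1},{"twist": [0,0,0],"translation": [0.2,-0.3,11],"claw": 1}])

```text
time: 3.2
tool_pos: [0.583, 0.2396, 0.1662]
ee_rot: [[0.911, 0.074, 0.406], [0.068, -0.997, 0.03], [0.407, 0.001, -0.914]]
ft_force: [-0.0, 0.7, 0.8]
opening: 0.0856
grip_force: 0.0
```

>>> arm_command(targets=[{"twist": [0,0,0],"translation": [0,0,1.4],"claw": 1},{"twist": [0,0,0],"translation": [0,0,2.7],"claw": 1},{"twist": [0,0,0],"translation": [0,0,2.7],"claw": 1},{"twist": [0,0,0],"translation": [0,0,2.7],"claw": 0.8},{"twist": [0,0,0],"translation": [0,0,2.7],"claw": 0.6}])

```text
time: 3.7
tool_pos: [0.5941, 0.2411, 0.1443]
ee_rot: [[0.91, 0.075, 0.408], [0.068, -0.997, 0.031], [0.409, -0.0, -0.912]]
ft_force: [-0.3, 0.6, -0.7]
opening: 0.059
grip_force: 0.0
```

>>> arm_command(targets=[{"twist": [0,0,0],"translation": [0,0,0],"claw": 0.5},{"twist": [0,0,0],"translation": [0,0,0],"claw": 0.5},{"twist": [0,0,0],"translation": [0,0,0],"claw": 0.5},{"twist": [0,0,0],"translation": [0,0,0],"claw": 0.5},{"twist": [0,0,0],"translation": [0,0,0],"claw": 0.5}])

```text
time: 4.2
tool_pos: [0.5938, 0.2408, 0.1432]
ee_rot: [[0.91, 0.075, 0.407], [0.069, -0.997, 0.03], [0.408, 0.0, -0.913]]
ft_force: [0.3, -0.0, 0.1]
opening: 0.043
grip_force: 0.0
```

```bash
python3 - <<'E'
from h import *
T=np.array([.5804,.2397,.176]);R=Rtilt()
go(T+.036*R[:,2],R); go(T-.04*R[:,2],R)
E
```

```text
trans [0.11, 0.01, 0.05] twist [0.0, -0.0, 0.0] |t|cm 0.1 |w| 0.0
trans [0.12, 0.02, -7.55] twist [0.0, -0.0, 0.0] |t|cm 7.5 |w| 0.0
```

```bash
python3 - <<'E'
from h import *
import pickle
w,t=pickle.load(open('c1.pkl','rb'));a,b=pickle.load(open('c0.pkl','rb'))
p1,d1=ray(w,254,178)
for (u,v) in((170.8,170),):
    p2,d2=ray(b,u,v)
    A=np.column_stack([d1,-d2]);x=np.linalg.lstsq(A,p2-p1,rcond=None)[0];print(p1+d1*x[0],p2+d2*x[1])
w2=snap('wrist','w2.png');pickle.dump(w2,open('c2.pkl','wb'))
im=cv2.cvtColor(w2['color'],cv2.COLOR_RGB2BGR)
cv2.imwrite('pics/w2b.png',cv2.resize(im[80:384,80:432],None,fx=2,fy=1.95))
E
```

```text
[0.58028525 0.23970501 0.17649831] [0.57808102 0.2394275  0.17607249]
```

View pics/w2b.png

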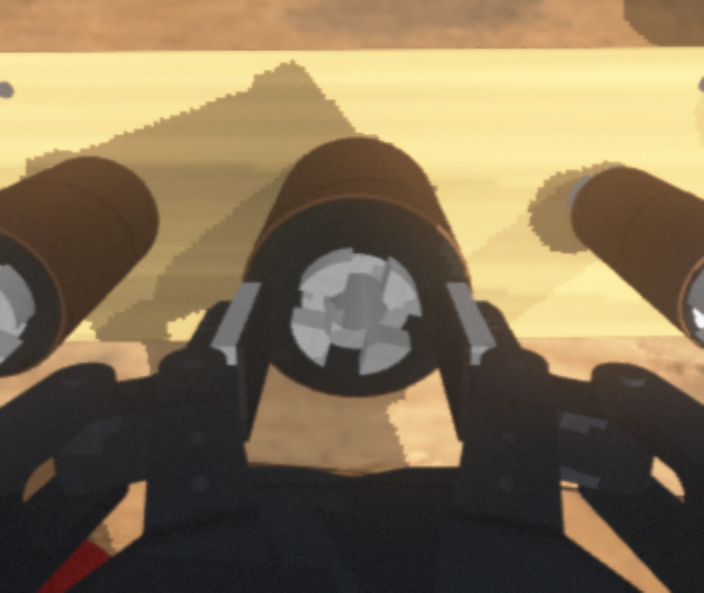

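```bash
python3 - <<'E'
from h import *
import pickle
w,t=pickle.load(open('c1.pkl','rb'));w2=pickle.load(open('c2.pkl','rb'));s=r.get_state()
T=np.array([.5804,.2397,.1762]);R=np.array(s['ee_rot']);p=np.array(s['tool_pos'])
f=lambda P:((proj(w2,P)-80)*[2,1.95]).round(1)
print('T',f(T),'TCP',f(p),np.round(R.T@(T-p),4), np.round(R.T@(np.array(w2['position'])-p),3))
for d in(-.02,-.04,-.06): print(d,[f(p+R@[x,y,d]) for x in(-.011,.011) for y in(-.0215,.0215)])
# hub radius circle at T
print([f(T+R@[0,y,0]) for y in(-.017,.017)],[f(T+R@[0,y,.01]) for y in(-.032,.032)])
(p1,d1),(p2,d2)=ray(w,254,178),ray(w2,257.5,239)
x=np.linalg.lstsq(np.column_stack([d1,-d2]),p2-p1,rcond=None)[0];print(p1+d1*x[0],p2+d2*x[1])
E
```

```text
T [358.6 314.8] TCP [357.1 270.3] [ 0.0012  0.0001 -0.0357] [ 0.068 -0.001 -0.175]
-0.02 [array([283.2, 329.5]), array([431.8, 329.5]), array([280.7, 259.7]), array([434.6, 259.7])]
-0.04 [array([274.3, 364.7]), array([441.8, 364.7]), array([271.1, 287. ]), array([445.4, 287. ])]
-0.06 [array([262.8, 410.1]), array([454.8, 410.1]), array([258.6, 322.7]), array([459.5, 322.6])]
[array([292.8, 314.8]), array([424.4, 314.8])] [array([241.7, 299.3]), array([474.8, 299.3])]
[0.58157606 0.23986288 0.16971373] [0.58146561 0.24068811 0.16971192]
```

The tips appear to sit just above the drum's top edge (tips at about (260,283) and (450,283), hub centred at (357,310)), so the pads closed on nothing. I'll open and go deeper in steps.

>>> arm_command(targets=[{"twist": [0,0,0],"translation": [0,0,0],"claw": 1},{"twist": [0,0,0],"translation": [0,0,0],"claw": 1},{"twist": [0,0,0],"translation": [0,0,0],"claw": 1},{"twist": [0,0,0],"translation": [0,0,0],"claw": 1},{"twist": [0,0,0],"translation": [0.1,0,0.5],"claw": 1}])

```text
time: 4.75
tool_pos: [0.597, 0.2413, 0.1396]
ee_rot: [[0.91, 0.075, 0.408], [0.068, -0.997, 0.031], [0.409, -0.0, -0.912]]
ft_force: [0.2, 0.1, 0.5]
opening: 0.0854
grip_force: 0.0
```

>>> arm_command(targets=[{"twist": [0,0,0],"translation": [0,0,0.7],"claw": 1},{"twist": [0,0,0],"translation": [0,0,1.4],"claw": 1},{"twist": [0,0,0],"translation": [0,0,2],"claw": 1},{"twist": [0,0,0],"translation": [0,0,2],"claw": 0.7},{"twist": [0,0,0],"translation": [0,0,2],"claw": 0.5}])

```text
time: 5.25
tool_pos: [0.6051, 0.2414, 0.121]
ee_rot: [[0.91, 0.075, 0.407], [0.069, -0.997, 0.03], [0.408, 0.001, -0.913]]
ft_force: [0.9, 0.1, -1.0]
opening: 0.061
grip_force: 65.3
```

>>> arm_command(targets=[{"twist": [0,0,0],"translation": [0,0,0],"claw": 0.5},{"twist": [0,0,0],"translation": [0,0,0],"claw": 0.5},{"twist": [0,0,0],"translation": [0,0,0],"claw": 0.5},{"twist": [0,0,0],"translation": [0,0,0],"claw": 0.5},{"twist": [0,0,0],"translation": [0,0,0],"claw": 0.5}])

```text
time: 5.75
tool_pos: [0.605, 0.2415, 0.1209]
ee_rot: [[0.91, 0.075, 0.407], [0.068, -0.997, 0.03], [0.408, 0.0, -0.913]]
ft_force: [0.0, -1.9, 1.1]
opening: 0.0614
grip_force: 65.6
```

```bash
python3 - <<'E'
from h import *
import pickle
T=np.array([.5804,.2397,.1762]);s=r.get_state();R=np.array(s['ee_rot']);print(R.T@(T-s['tool_pos']),s['opening'],s['grip_force'])
w3=snap('wrist','w3.png');pickle.dump(w3,open('c3.pkl','wb'))
im=cv2.cvtColor(w3['color'],cv2.COLOR_RGB2BGR)
cv2.imwrite('pics/w3b.png',cv2.resize(im[80:384,80:432],None,fx=2,fy=1.95))
E
```

```text
[ 7.53346193e-05  4.94062979e-06 -6.05175865e-02] 0.06136363959615221 65.59489069506526
```

View pics/w3b.png

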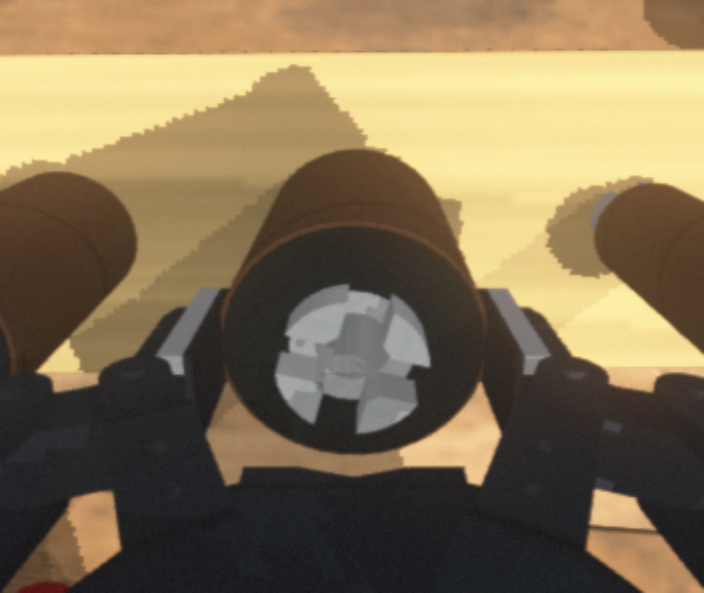

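The drum is gripped: pads at (225,290) and (480,290), about 10 mm onto the sleeve, with slots about 18° round from the tool's x. The palm looks well clear above it. Now lift along the peg.

>>> arm_command(targets=[{"twist": [0,0,0],"translation": [0,0,-1],"claw": 0.5},{"twist": [0,0,0],"translation": [0,0,-3],"claw": 0.5},{"twist": [0,0,0],"translation": [0,0,-5.5],"claw": 0.5},{"twist": [0,0,0],"translation": [0,0,-8],"claw": 0.5},{"twist": [0,0,0],"translation": [0,0,-10.5],"claw": 0.5}])

```text
time: 6.3
tool_pos: [0.5609, 0.2387, 0.2172]
ee_rot: [[0.911, 0.075, 0.405], [0.069, -0.997, 0.031], [0.407, -0.0, -0.914]]
ft_force: [0.5, -0.0, -2.8]
opening: 0.0614
grip_force: 66.7
```

```bash
python3 - <<'E'
from h import *
s=r.get_state();p=np.array(s['tool_pos']);R=np.array(s['ee_rot']);print(s['opening'],p)
a=np.array([.45,.06,.33]);Rd=Rdown(.0)
go(a,Rd)
go(np.array([.44,-.245,.33]),Rdown(-.12),a,Rd)
E
```

```text
0.06136609267948725 [0.56087102 0.238735   0.21717647]
trans [-6.74, 16.98, -15.36] twist [-0.016, -0.418, 0.074] |t|cm 23.9 |w| 0.43
trans [-1.0, 30.5, 0.0] twist [0.0, 0.0, 0.12] |t|cm 30.5 |w| 0.12
```

>>> arm_command(targets=[{"twist": [0,-0.08,0.01],"translation": [-1.5,2,-4],"claw": 0.5},{"twist": [-0.004,-0.16,0.03],"translation": [-2.7,5,-7.5],"claw": 0.5},{"twist": [-0.008,-0.25,0.05],"translation": [-4,9,-10.5],"claw": 0.5},{"twist": [-0.012,-0.34,0.06],"translation": [-5.4,13,-13],"claw": 0.5},{"twist": [-0.016,-0.418,0.074],"translation": [-6.7,17,-15.4],"claw": 0.5}])

```text
time: 6.8
tool_pos: [0.4497, 0.0589, 0.3315]
ee_rot: [[1.0, 0.001, -0.0], [0.001, -1.0, 0.001], [-0.0, -0.001, -1.0]]
ft_force: [1.0, -0.3, -3.5]
opening: 0.0619
grip_force: 66.7
```

>>> arm_command(targets=[{"twist": [0,0,0.01],"translation": [-0.1,3,0],"claw": 0.5},{"twist": [0,0,0.02],"translation": [-0.2,6,0],"claw": 0.5},{"twist": [0,0,0.03],"translation": [-0.3,9,0],"claw": 0.5},{"twist": [0,0,0.04],"translation": [-0.4,12,0],"claw": 0.5},{"twist": [0,0,0.06],"translation": [-0.5,15,0],"claw": 0.5}])

```text
time: 7.3
tool_pos: [0.4457, -0.0909, 0.3301]
ee_rot: [[0.998, -0.06, 0.002], [-0.06, -0.998, 0.0], [0.002, -0.0, -1.0]]
ft_force: [0.3, -0.4, -2.2]
opening: 0.0611
grip_force: 66.7
```

>>> arm_command(targets=[{"twist": [0,0,0.01],"translation": [-0.1,4,0],"claw": 0.5},{"twist": [0,0,0.02],"translation": [-0.2,8,0],"claw": 0.5},{"twist": [0,0,0.04],"translation": [-0.3,12,0],"claw": 0.5},{"twist": [0,0,0.06],"translation": [-0.4,15.5,0],"claw": 0.5},{"twist": [0,0,0.06],"translation": [-0.4,15.5,0],"claw": 0.5}])

```text
time: 7.8
tool_pos: [0.4319, -0.2475, 0.329]
ee_rot: [[0.992, -0.124, 0.0], [-0.124, -0.992, 0.0], [0.0, -0.0, -1.0]]
ft_force: [-0.2, -0.5, -3.1]
opening: 0.0617
grip_force: 66.8
```

```bash
python3 - <<'E'
from h import *
import pickle
w=snap('wrist','w4.png');s=r.get_state();pickle.dump((w,s),open('c4.pkl','wb'))
print(s['time'],s['tool_pos'],np.round(s['ee_rot'],3).tolist(),s['opening'])
S=np.array([.5144,-.2509])
for z in(.187,.156,.07,.056):print(z,proj(w,[*S,z]))
print('foot',proj(w,np.array(s['tool_pos'])+np.array(s['ee_rot'])@[0,0,.0395]))
a,b=pickle.load(open('c0.pkl','rb'))
im=cv2.cvtColor(w['color'],cv2.COLOR_RGB2BGR)
A=cv2.resize(im[0:200,100:400],None,fx=800/300,fy=800/300*.6,interpolation=cv2.INTER_CUBIC) #800x320
bb=cv2.cvtColor(b['color'],cv2.COLOR_RGB2BGR); aa=cv2.cvtColor(a['color'],cv2.COLOR_RGB2BGR)
B=cv2.resize(bb[195:230,250:300],(400,280),interpolation=cv2.INTER_CUBIC)
u=proj(a,[*S,.12]).astype(int);print('scene o',u-[25,17])
C=cv2.resize(aa[u[1]-17:u[1]+18,u[0]-25:u[0]+25],(400,280),interpolation=cv2.INTER_CUBIC)
cv2.imwrite('pics/m4.png',np.vstack([A,np.hstack([B,C])]))
E
```

```text
7.85 [ 0.43236999 -0.24574116  0.32935834] [[0.993, -0.122, 0.001], [-0.122, -0.993, 0.001], [0.001, -0.001, -1.0]] 0.061305284324979094
0.187 [251.20559951  92.50081365]
0.156 [251.70516617  93.86455391]
0.07 [252.71419782  96.61905533]
0.056 [252.84148486  96.96652939]
foot [255.85145692 198.79981359]
scene o [258 200]
```

View pics/m4.png

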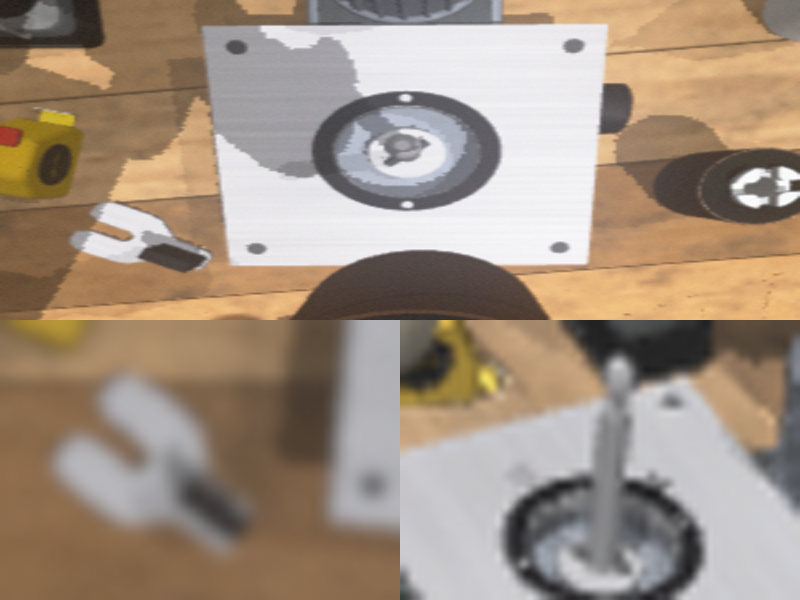

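The wrist view (top half) shows the spindle tip at (403,145), the throat centred at (406,151) and the pin running roughly (385,158)–(425,140). Keeper is at (120,235) with its slot opening to the upper left. Now measure the spindle, the drum's offset in the grip, and the keeper.

```bash
python3 - <<'E'
from h import *
import pickle
w,s=pickle.load(open('c4.pkl','rb'));p=np.array(s['tool_pos']);R=np.array(s['ee_rot'])
D=lambda x,y,z:at(w,100+x*.375-.3,y/1.6-.2,z)
sc=[D(236,47,.07),D(573,46,.07),D(257,248,.07),D(559,247,.07)];c=np.mean(sc,0)
y=(sc[0]-sc[1]+sc[2]-sc[3])/2;print('screws centre',c,'yaw',np.arctan2(-y[0],y[1]),np.linalg.norm(y))
print('throat',D(406,151,.07),'flange',D(408,152,.056),'tip',D(403,145,.187))
print('pin ends',D(385,158,.06),D(425,140,.06))
# hub in hand
for n,cc,pp,RR in(('w4',w,p,R),):
    g=cv2.cvtColor(cc['color'],cv2.COLOR_RGB2GRAY); q=proj(cc,pp+RR@[0,0,-.0605]); print(q)
    m=np.zeros_like(g); x0,y0=q.astype(int); hw=45
    sub=(g[y0-hw:y0+hw,x0-hw:x0+hw]>95).astype(np.uint8)
    n,l,st,ce=cv2.connectedComponentsWithStats(sub)
    for i in np.argsort(-st[1:,4])[:5]+1: print(st[i]+[x0-hw,y0-hw,0,0,0])
    for x in(-.017,.017): print(proj(cc,pp+RR@[x,0,-.0605]),proj(cc,pp+RR@[0,x,-.0605]))
E
```

```text
screws centre [ 0.51660876 -0.25023489  0.07      ] yaw -0.11974444303552 0.16804548374845676
throat [ 0.51778811 -0.25025268  0.07      ] flange [ 0.51740597 -0.25107912  0.056     ] tip [ 0.51645417 -0.25077408  0.187     ]
pin ends [ 0.51366951 -0.23809998  0.06      ] [ 0.52624707 -0.26145767  0.06      ]
[255.44118478 267.56653692]
[ 217  226   78   77 4054]
[210 296  37  16 236]
[268 299  32  13 169]
[255.55294743 301.25145308] [216.38514508 267.63546201]
[255.32125687 231.42063657] [294.50724291 267.49759415]
```

```bash
python3 - <<'E'
from h import *
import pickle
w,s=pickle.load(open('c4.pkl','rb'));p=np.array(s['tool_pos']);R=np.array(s['ee_rot'])
g=cv2.cvtColor(w['color'],cv2.COLOR_RGB2GRAY).astype(np.float32)
th=np.radians(np.arange(0,360,3));acc=0
for cx in(0,.001):
  acc=0
  for rr in(.012,.0135,.015):
    q=np.array([proj(w,p+R@[cx+rr*np.cos(t),rr*np.sin(t),-.0605]) for t in th],np.float32)
    acc=acc+cv2.remap(g,q[:,:1].copy(),q[:,1:].copy(),cv2.INTER_LINEAR)[:,0]/3
  print(acc.astype(int).tolist()); print('dark phase deg',(np.degrees(np.angle(np.sum(-acc*np.exp(4j*th))))/4)%90)
R2=Rdown(-.12);S=np.array([.5168,-.2506])
go([*(S-R2[:2,0]*.0008),.2625],R2)
E
```

```text
[131, 131, 136, 128, 123, 123, 124, 125, 126, 123, 109, 101, 112, 134, 147, 144, 137, 132, 131, 131, 130, 131, 132, 131, 132, 132, 133, 134, 144, 161, 124, 113, 106, 79, 71, 78, 85, 89, 96, 98, 99, 99, 119, 168, 207, 228, 233, 233, 232, 231, 231, 231, 231, 231, 231, 231, 215, 180, 126, 69, 55, 55, 55, 56, 56, 55, 57, 55, 54, 56, 60, 111, 183, 222, 228, 229, 228, 227, 227, 227, 228, 227, 228, 228, 228, 222, 184, 136, 102, 99, 99, 98, 98, 98, 96, 91, 101, 111, 153, 197, 232, 221, 204, 181, 176, 155, 152, 158, 160, 160, 160, 161, 162, 162, 162, 161, 161, 155, 140, 132]
dark phase deg 12.81388656911299
[150, 148, 150, 140, 128, 130, 130, 132, 133, 134, 125, 106, 102, 122, 140, 148, 145, 141, 133, 132, 132, 131, 131, 132, 131, 132, 132, 133, 133, 135, 152, 133, 115, 111, 96, 79, 77, 88, 93, 97, 98, 99, 99, 107, 141, 183, 213, 231, 232, 232, 231, 231, 231, 231, 231, 225, 201, 163, 108, 67, 56, 56, 55, 55, 56, 56, 55, 56, 55, 56, 69, 138, 201, 227, 229, 228, 228, 227, 227, 227, 228, 228, 227, 220, 194, 164, 121, 101, 99, 99, 98, 98, 99, 94, 92, 101, 115, 156, 188, 225, 206, 184, 176, 153, 151, 154, 156, 152, 155, 152, 149, 146, 148, 146, 145, 145, 145, 143, 140, 147]
dark phase deg 12.328233568027098
trans [8.35, -0.54, 6.69] twist [-0.001, -0.001, -0.002] |t|cm 10.7 |w| 0.0
```

>>> arm_command(targets=[{"twist": [0,0,0.14],"translation": [1.7,-0.1,0.4],"claw": 0.5},{"twist": [0,0,0.28],"translation": [3.4,-0.2,0.8],"claw": 0.5},{"twist": [0,0,0.42],"translation": [5.1,-0.3,1.2],"claw": 0.5},{"twist": [0,0,0.57],"translation": [6.8,-0.4,1.6],"claw": 0.5},{"twist": [0,0,0.72],"translation": [8.35,-0.54,2],"claw": 0.5}])

```text
time: 8.35
tool_pos: [0.5175, -0.2477, 0.3102]
ee_rot: [[0.664, -0.747, 0.002], [-0.747, -0.664, 0.0], [0.001, -0.002, -1.0]]
ft_force: [-0.4, -0.3, -2.3]
opening: 0.0614
grip_force: 66.8
```

>>> arm_command(targets=[{"twist": [0,0,0],"translation": [0,0,0],"claw": 0.5},{"twist": [0,0,0],"translation": [0,0,0],"claw": 0.5},{"twist": [0,0,0],"translation": [0,0,0],"claw": 0.5},{"twist": [0,0,0],"translation": [0,0,0],"claw": 0.5},{"twist": [0,0,0],"translation": [0,0,0],"claw": 0.5}])

```text
time: 8.85
tool_pos: [0.5162, -0.2494, 0.3106]
ee_rot: [[0.668, -0.744, 0.003], [-0.744, -0.668, -0.001], [0.002, -0.002, -1.0]]
ft_force: [-0.4, -0.0, -1.6]
opening: 0.0612
grip_force: 66.8
```

```bash
python3 - <<'E'
from h import *
s=r.get_state();R2=Rdown(-.84);S=np.array([.5168,-.2506]);print(s['joint_positions'],s['ft_force'])
go([*(S-R2[:2,0]*.0008),.23],R2)
E
```

```text
[-5.15004398e-01  1.95574282e-01  1.02531216e+00  8.20339537e-04
  1.91799224e+00  1.89547887e+00] [-0.35543825 -0.01828312 -1.57491177]
trans [0.03, 0.04, 8.06] twist [-0.002, -0.002, 0.001] |t|cm 8.1 |w| 0.0
```

>>> arm_command(targets=[{"twist": [-0.002,-0.002,0],"translation": [0.03,0.04,2.5],"claw": 0.5},{"twist": [-0.002,-0.002,0],"translation": [0.03,0.04,5],"claw": 0.5},{"twist": [-0.002,-0.002,0],"translation": [0.03,0.04,7],"claw": 0.5},{"twist": [-0.002,-0.002,0],"translation": [0.03,0.04,8.5],"claw": 0.5},{"twist": [-0.002,-0.002,0],"translation": [0.03,0.04,9.5],"claw": 0.5}])

```text
time: 9.35
tool_pos: [0.5162, -0.2499, 0.214]
ee_rot: [[0.667, -0.745, -0.002], [-0.745, -0.667, 0.0], [-0.001, 0.001, -1.0]]
ft_force: [-0.8, 1.4, -1.8]
opening: 0.0616
grip_force: 66.8
```

>>> arm_command(targets=[{"twist": [0,0,0],"translation": [0,0,0.4],"claw": 0.5},{"twist": [0,0,0],"translation": [0,0,0.8],"claw": 0.5},{"twist": [0,0,0],"translation": [0,0,1.2],"claw": 0.5},{"twist": [0,0,0],"translation": [0,0,1.6],"claw": 0.5},{"twist": [0,0,0],"translation": [0,0,2],"claw": 0.5}])

```text
time: 9.85
tool_pos: [0.5167, -0.25, 0.1952]
ee_rot: [[0.667, -0.745, -0.0], [-0.745, -0.667, -0.0], [0.0, 0.0, -1.0]]
ft_force: [-1.1, -0.1, -2.2]
opening: 0.0611
grip_force: 66.9
```

```bash
python3 - <<'E'
from h import *
s=r.get_state();print(s['tool_pos'],s['ft_force'],s['wrist_torque'],s['opening'])
E
```

```text
[ 0.51673037 -0.25004524  0.19516294] [-1.06080063 -0.11555059 -2.24950008] [0.03525767 0.22535336 0.0397602 ] 0.061132280626525926
```

>>> arm_command(targets=[{"twist": [0,0,0],"translation": [0,0,1],"claw": 0.5},{"twist": [0,0,0],"translation": [0,0,2],"claw": 0.5},{"twist": [0,0,0],"translation": [0,0,3],"claw": 0.5},{"twist": [0,0,0],"translation": [0,0,4],"claw": 0.5},{"twist": [0,0,0],"translation": [0,0,5],"claw": 0.5}])

```text
time: 10.35
tool_pos: [0.5164, -0.2503, 0.1442]
ee_rot: [[0.667, -0.745, -0.001], [-0.745, -0.667, -0.001], [-0.0, 0.001, -1.0]]
ft_force: [-1.9, -1.7, -0.8]
opening: 0.0613
grip_force: 67.0
```

>>> arm_command(targets=[{"twist": [0,0,0],"translation": [0,0,1],"claw": 0.5},{"twist": [0,0,0],"translation": [0,0,2],"claw": 0.5},{"twist": [0,0,0],"translation": [0,0,2.8],"claw": 0.5},{"twist": [0,0,0],"translation": [0,0,3.4],"claw": 0.5},{"twist": [0,0,0],"translation": [0,0,3.8],"claw": 0.5}])

```text
time: 10.85
tool_pos: [0.5163, -0.2505, 0.1065]
ee_rot: [[0.667, -0.745, -0.001], [-0.745, -0.667, -0.001], [-0.0, 0.001, -1.0]]
ft_force: [-2.2, -5.3, 1.6]
opening: 0.0615
grip_force: 67.2
```

>>> arm_command(targets=[{"twist": [0,0,0],"translation": [0,0,0.1],"claw": 0.5},{"twist": [0,0,0],"translation": [0,0,0.2],"claw": 0.5},{"twist": [0,0,0],"translation": [0,0,0.3],"claw": 0.5},{"twist": [0,0,0],"translation": [0,0,0.4],"claw": 0.5},{"twist": [0,0,0],"translation": [0,0,0.5],"claw": 0.5}])

```text
time: 11.35
tool_pos: [0.5166, -0.2507, 0.1026]
ee_rot: [[0.667, -0.745, -0.0], [-0.745, -0.667, -0.002], [0.001, 0.001, -1.0]]
ft_force: [-2.8, -4.9, 1.9]
opening: 0.0615
grip_force: 67.3
```

>>> arm_command(targets=[{"twist": [0,0,0],"translation": [0,0,0.08],"claw": 0.5},{"twist": [0,0,0],"translation": [0,0,0.16],"claw": 0.5},{"twist": [0,0,0],"translation": [0,0,0.24],"claw": 0.5},{"twist": [0,0,0],"translation": [0,0,0.3],"claw": 0.5},{"twist": [0,0,0],"translation": [0,0,0.3],"claw": 0.5}])

```text
time: 11.85
tool_pos: [0.5166, -0.2508, 0.0996]
ee_rot: [[0.667, -0.745, -0.0], [-0.745, -0.667, -0.002], [0.001, 0.001, -1.0]]
ft_force: [-3.7, -4.4, 1.7]
opening: 0.0614
grip_force: 67.2
```

```bash
python3 - <<'E'
from h import *
s=r.get_state();print(s['tool_pos'],s['ft_force'],s['wrist_torque'],s['opening'])
E
```

```text
[ 0.51658782 -0.25079379  0.09955072] [-3.65154495 -4.44255934  1.6935742 ] [-0.83424405  0.49387318 -0.00655711] 0.061361175911880554
```

>>> arm_command(targets=[{"twist": [0,0,0],"translation": [0,0,0.06],"claw": 0.5},{"twist": [0,0,0],"translation": [0,0,0.12],"claw": 0.5},{"twist": [0,0,0],"translation": [0,0,0.18],"claw": 0.5},{"twist": [0,0,0],"translation": [0,0,0.25],"claw": 0.5},{"twist": [0,0,0],"translation": [0,0,0.25],"claw": 0.5}])

```text
time: 12.35
tool_pos: [0.5166, -0.2509, 0.0971]
ee_rot: [[0.667, -0.745, 0.0], [-0.745, -0.667, -0.002], [0.001, 0.001, -1.0]]
ft_force: [-2.1, -4.9, 0.9]
opening: 0.0614
grip_force: 67.2
```

>>> arm_command(targets=[{"twist": [0,0,0],"translation": [0,0,0.05],"claw": 0.5},{"twist": [0,0,0],"translation": [0,0,0.1],"claw": 0.5},{"twist": [0,0,0],"translation": [0,0,0.15],"claw": 0.5},{"twist": [0,0,0],"translation": [0,0,0.2],"claw": 0.5},{"twist": [0,0,0],"translation": [0,0,0.2],"claw": 0.5}])

```text
time: 12.85
tool_pos: [0.5169, -0.2511, 0.0965]
ee_rot: [[0.667, -0.745, 0.001], [-0.745, -0.667, -0.003], [0.003, 0.001, -1.0]]
ft_force: [-5.1, -4.2, 7.7]
opening: 0.0614
grip_force: 67.9
```

>>> arm_command(targets=[{"twist": [0,0,0.04],"translation": [0,0,0],"claw": 0.5},{"twist": [0,0,0.08],"translation": [0,0,0],"claw": 0.5},{"twist": [0,0,0.12],"translation": [0,0,0],"claw": 0.5},{"twist": [0,0,0.17],"translation": [0,0,0],"claw": 0.5},{"twist": [0,0,0.17],"translation": [0,0,0],"claw": 0.5}])

```text
time: 13.35
tool_pos: [0.5168, -0.2512, 0.0965]
ee_rot: [[0.531, -0.848, 0.001], [-0.848, -0.531, -0.003], [0.003, 0.001, -1.0]]
ft_force: [-5.7, -4.9, 8.1]
opening: 0.0614
grip_force: 67.9
```

```bash
python3 - <<'E'
from h import *
s=r.get_state();print(s['tool_pos'],s['ft_force'],s['wrist_torque'],s['opening'])
E
```

```text
[ 0.51677587 -0.25116944  0.09648945] [-5.66905173 -4.90860628  8.14190876] [-0.86074624  1.21684753  0.28109941] 0.061436608745684525
```

>>> arm_command(targets=[{"twist": [0,0,-0.08],"translation": [0,0,0],"claw": 0.5},{"twist": [0,0,-0.16],"translation": [0,0,0],"claw": 0.5},{"twist": [0,0,-0.24],"translation": [0,0,0],"claw": 0.5},{"twist": [0,0,-0.32],"translation": [0,0,0],"claw": 0.5},{"twist": [0,0,-0.32],"translation": [0,0,0],"claw": 0.5}])

```text
time: 13.85
tool_pos: [0.5171, -0.2509, 0.0965]
ee_rot: [[0.772, -0.635, 0.002], [-0.635, -0.772, -0.002], [0.003, 0.001, -1.0]]
ft_force: [-3.6, -4.1, 6.6]
opening: 0.0616
grip_force: 67.8
```

```bash
python3 - <<'E'
from h import *
s=r.get_state();print(s['tool_pos'],s['ft_force'],s['wrist_torque'],s['opening'])
E
```

```text
[ 0.51712653 -0.25090773  0.09646334] [-3.60912278 -4.12127004  6.5855206 ] [-0.56620516  0.68166902 -0.02806321] 0.06156271652735617
```

>>> arm_command(targets=[{"twist": [0,0,0.05],"translation": [0,0,-0.05],"claw": 0.5},{"twist": [0,0,0.05],"translation": [0,0,-0.05],"claw": 0.8},{"twist": [0,0,0.05],"translation": [0,0,-0.05],"claw": 1},{"twist": [0,0,0.05],"translation": [0,0,-0.05],"claw": 1},{"twist": [0,0,0.05],"translation": [0,0,-1],"claw": 1}])

```text
time: 14.35
tool_pos: [0.5159, -0.2492, 0.1033]
ee_rot: [[0.739, -0.674, -0.003], [-0.674, -0.739, 0.002], [-0.004, 0.001, -1.0]]
ft_force: [0.1, -0.5, 0.1]
opening: 0.0854
grip_force: 0.0
```

>>> arm_command(targets=[{"twist": [0,0,0],"translation": [0,0,-3],"claw": 1},{"twist": [0,0,0],"translation": [0,0,-7],"claw": 1},{"twist": [0,0,0],"translation": [0,0,-11],"claw": 1},{"twist": [0,0,0],"translation": [0,0,-15],"claw": 1},{"twist": [0,0,0],"translation": [0,0,-19],"claw": 1}])

```text
time: 14.85
tool_pos: [0.5165, -0.2496, 0.2972]
ee_rot: [[0.739, -0.674, 0.0], [-0.674, -0.739, -0.0], [0.001, 0.0, -1.0]]
ft_force: [0.9, -0.4, 0.6]
opening: 0.0853
grip_force: 0.0
```

```bash
python3 - <<'E'
from h import *
import pickle
s=r.get_state();print(s['tool_pos'],s['joint_positions'])
w,_=pickle.load(open('c4.pkl','rb'))
D=lambda x,y,z:at(w,100+x*.375-.3,y/1.6-.2,z)
k=D(110,205,.006),D(78,240,.006);f=D(175,257,.042);print('keeper prongs',k,'fin',f)
v=(k[0]+k[1])/2-f;print('yaw',np.degrees(np.arctan2(v[1],v[0])))
go([.44,-.15,.32],Rdown(-.12))
E
```

```text
[ 0.51649565 -0.24957453  0.29715135] [-5.14385718e-01  1.93753920e-01  1.05414747e+00 -2.10826526e-04
  1.89321106e+00  1.79574556e+00]
keeper prongs (array([ 0.49051893, -0.05972745,  0.006     ]), array([ 0.45741534, -0.03126763,  0.006     ])) fin [ 0.43672999 -0.10070845  0.042     ]
yaw 56.002201584539996
trans [-12.36, -2.2, -2.29] twist [0.0, -0.0, -0.619] |t|cm 12.8 |w| 0.62
```

>>> arm_command(targets=[{"twist": [0,0,-0.12],"translation": [-3.2,-0.4,-0.6],"claw": 1},{"twist": [0,0,-0.25],"translation": [-6.4,-0.8,-1.2],"claw": 1},{"twist": [0,0,-0.38],"translation": [-9.6,-1.2,-1.8],"claw": 1},{"twist": [0,0,-0.5],"translation": [-12.8,-1.6,-2.2],"claw": 1},{"twist": [0,0,-0.62],"translation": [-16,1,-2.2],"claw": 1}])

```text
time: 15.35
tool_pos: [0.3917, -0.1474, 0.3177]
ee_rot: [[0.994, -0.111, 0.001], [-0.111, -0.994, -0.0], [0.001, -0.0, -1.0]]
ft_force: [-1.4, -0.2, 0.4]
opening: 0.0854
grip_force: 0.0
```

>>> arm_command(targets=[{"twist": [0,0,0],"translation": [0,0,0],"claw": 1},{"twist": [0,0,0],"translation": [0,0,0],"claw": 1},{"twist": [0,0,0],"translation": [0,0,0],"claw": 1},{"twist": [0,0,0],"translation": [0,0,0],"claw": 1},{"twist": [0,0,0],"translation": [0,0,0],"claw": 1}])

```text
time: 15.85
tool_pos: [0.3923, -0.1496, 0.3163]
ee_rot: [[0.993, -0.12, -0.002], [-0.12, -0.993, 0.0], [-0.002, -0.0, -1.0]]
ft_force: [-0.1, -0.6, -0.1]
opening: 0.0855
grip_force: 0.0
```

```bash
python3 - <<'E'
from h import *
import pickle
w=snap('wrist','w5.png');s=r.get_state();sc=snap('scene','s5.png');pickle.dump((w,s,sc),open('c5.pkl','wb'))
print(s['time'],s['tool_pos'],np.round(s['ee_rot'],3).tolist())
im=cv2.cvtColor(w['color'],cv2.COLOR_RGB2BGR)
S=np.array([.5168,-.2506])
for z in(.156,.163,.187):print(z,proj(w,[*S,z]),proj(sc,[*S,z]))
A=cv2.resize(im[0:205,60:460],(800,410),interpolation=cv2.INTER_CUBIC)
u=proj(sc,[*S,.156]).astype(int);print('o',u-[40,9])
C=cv2.resize(cv2.cvtColor(sc['color'],cv2.COLOR_RGB2BGR)[u[1]-9:u[1]+10,u[0]-40:u[0]+40],(800,190),interpolation=cv2.INTER_CUBIC)
cv2.imwrite('pics/m5.png',np.vstack([A,C]))
E
```

```text
15.9 [ 0.39219636 -0.14956578  0.31628004] [[0.993, -0.12, -0.002], [-0.12, -0.993, 0.0], [-0.002, -0.0, -1.0]]
0.156 [340.34264097  38.72178125] [284.81390914 210.36889049]
0.163 [342.23484247  37.17810095] [284.95173953 208.96162455]
0.187 [349.42685979  31.3107684 ] [285.43073986 204.07096994]
o [244 201]
```

View pics/m5.png

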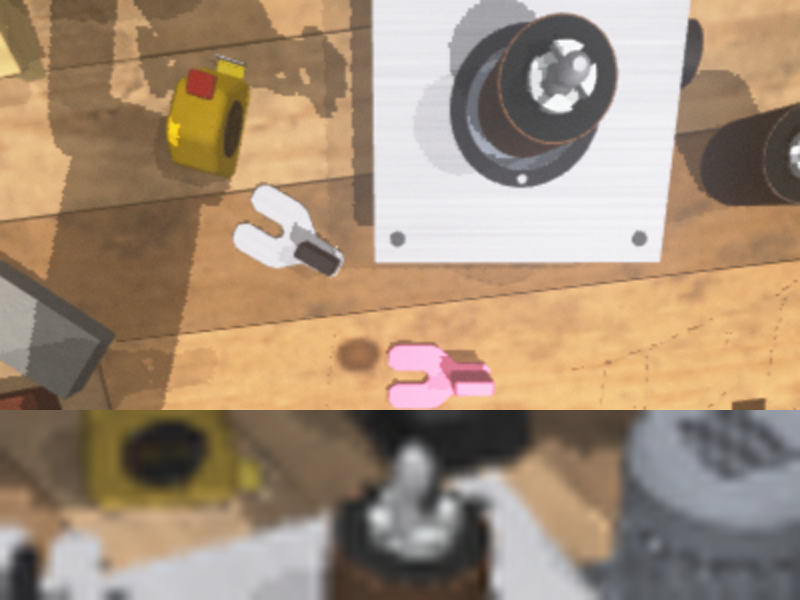

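The hub is at (562,76) and the spindle tip at (582,65). Both the wrist and scene crops match a drum top at 156 mm rather than 163 mm, so the drum is seated. The keeper is at (285,230), its fin at (318,258), its slot opening up and to the left. The pink one at (440,375) stays alone. Next, fit the keeper's pose.

```bash
python3 - <<'E'
from h import *
import pickle
from scipy.optimize import minimize
w,s,_=pickle.load(open('c5.pkl','rb'));im=w['color'].astype(float)
mask=((im.min(2)>150)&(im.max(2)-im.min(2)<45)).astype(np.float32);mask=cv2.GaussianBlur(mask,(3,3),0)
g=np.arange(-.034,.034,.001);X,Y=np.meshgrid(g[g>-.02],g)
ins=(np.hypot(np.clip(np.abs(X)-.02,0,1)*(X>.02),np.clip(np.abs(Y)-.02,0,1)*(X>.02))<.008)&(X<.028)&(np.abs(Y)<.028)
slot=((X>0)&(np.abs(Y)<.00625))|(np.hypot(X,Y)<.00625)
wt=np.where(ins&~slot,1.,-1.); wt[(X<.0)&~slot&(np.abs(Y)>.012)]=0; wt[(X<-.005)&(np.abs(Y)<.012)]=0
Rw=np.array(w['orientation']);
def score(q):
    c,sn=np.cos(q[2]),np.sin(q[2]);P=np.stack([q[0]+c*X-sn*Y,q[1]+sn*X+c*Y,np.full_like(X,.006)],-1)-w['position']
    Q=P@Rw;u=(w['cx']-w['fx']*Q[...,0]/Q[...,2]).astype(np.float32);v=(w['cy']+w['fy']*Q[...,1]/Q[...,2]).astype(np.float32)
    return -np.sum(wt*cv2.remap(mask,u,v,cv2.INTER_LINEAR))/np.sum(wt>0)
best=min((minimize(score,[.458+a,-.069+b,y],method='Nelder-Mead',options={'initial_simplex':[[.458+a,-.069+b,y],[.463+a,-.069+b,y],[.458+a,-.064+b,y],[.458+a,-.069+b,y+.15]]}) for a in(-.006,0,.006) for b in(-.006,0,.006) for y in(.8,.98,1.15)),key=lambda o:o.fun)
print(best.x,best.fun)
q=best.x;G=q[:2]-.0405*np.array([np.cos(q[2]),np.sin(q[2])]);print('grip',G)
print('pix grip z.042',proj(w,[*G,.042]),'disp',(proj(w,[*G,.042])-[60,0])*2)
# fin dark centroid
d=(im.max(2)<90).astype(np.uint8);u,v=proj(w,[*G,.042]).astype(int)
n,l,st,ce=cv2.connectedComponentsWithStats(d[v-12:v+12,u-14:u+14]);print(ce[1:]+[u-14,v-12],st[1:,4])
for i in range(1,n):
    if st[i,4]>30: c=ce[i]+[u-14,v-12]; print(at(w,*c,.042),at(w,*c,.03))
go([*G,.06],Rdown(q[2]))
E
```

```text
[ 0.45896481 -0.06043487  0.92827812] -0.8535287109375
grip [ 0.43469666 -0.09285874]
pix grip z.042 [216.586624   129.34940169] disp [313.173248   258.69880338]
[[217.9939759  128.19277108]] [166]
[ 0.43612748 -0.09521833  0.042     ] [ 0.43550104 -0.09358357  0.03      ]
trans [3.59, -6.13, 25.63] twist [-0.001, 0.001, -1.048] |t|cm 26.6 |w| 1.05
```

>>> arm_command(targets=[{"twist": [0,0,-0.14],"translation": [0.7,-1.2,2.5],"claw": 1},{"twist": [0,0,-0.28],"translation": [1.4,-2.4,5],"claw": 1},{"twist": [0,0,-0.42],"translation": [2.1,-3.6,8],"claw": 1},{"twist": [0,0,-0.56],"translation": [2.8,-4.9,11],"claw": 1},{"twist": [0,0,-0.7],"translation": [3.59,-6.13,14],"claw": 1}])

```text
time: 16.45
tool_pos: [0.435, -0.0924, 0.1753]
ee_rot: [[0.833, 0.553, -0.001], [0.553, -0.833, -0.0], [-0.001, -0.0, -1.0]]
ft_force: [0.2, 0.8, -0.1]
opening: 0.0855
grip_force: 0.0
```

>>> arm_command(targets=[{"twist": [0,0,-0.14],"translation": [0,0,2],"claw": 1},{"twist": [0,0,-0.28],"translation": [0,0,4],"claw": 1},{"twist": [0,0,-0.348],"translation": [0,0,6],"claw": 1},{"twist": [0,0,-0.348],"translation": [0,0,8],"claw": 1},{"twist": [0,0,-0.348],"translation": [0,0,9],"claw": 1}])

```text
time: 16.95
tool_pos: [0.4338, -0.0926, 0.0847]
ee_rot: [[0.6, 0.8, -0.004], [0.8, -0.6, 0.001], [-0.002, -0.003, -1.0]]
ft_force: [0.4, 0.5, -0.3]
opening: 0.0858
grip_force: 0.0
```

```bash
python3 - <<'E'
from h import *
import pickle
w=snap('wrist','w6.png');s=r.get_state();pickle.dump((w,s),open('c6.pkl','wb'))
print(s['time'],s['tool_pos'],np.round(s['ee_rot'],3).tolist())
go([.435,-.0931,-.012],Rdown(.928))
d=(w['color'].max(2)<90).astype(np.uint8)
for z in(.042,.006):print(z,[proj(w,np.array([.435,-.0931,z])+a*np.array([np.cos(.928),np.sin(.928),0])) for a in(-.0155,.0155)])
cv2.imwrite('pics/m6.png',cv2.resize(cv2.cvtColor(w['color'],cv2.COLOR_RGB2BGR)[60:384,60:452],(784,600)))
E
```

```text
17.0 [ 0.43336664 -0.09254979  0.08380158] [[0.6, 0.8, -0.005], [0.8, -0.6, 0.001], [-0.002, -0.005, -1.0]]
trans [0.07, 0.21, 9.58] twist [-0.005, 0.002, -0.0] |t|cm 9.6 |w| 0.01
0.042 [array([258.75153361, 217.54130179]), array([258.82801954, 179.32235612])]
0.006 [array([258.57296046, 203.21201791]), array([258.63349926, 169.66206141])]
```

View pics/m6.png

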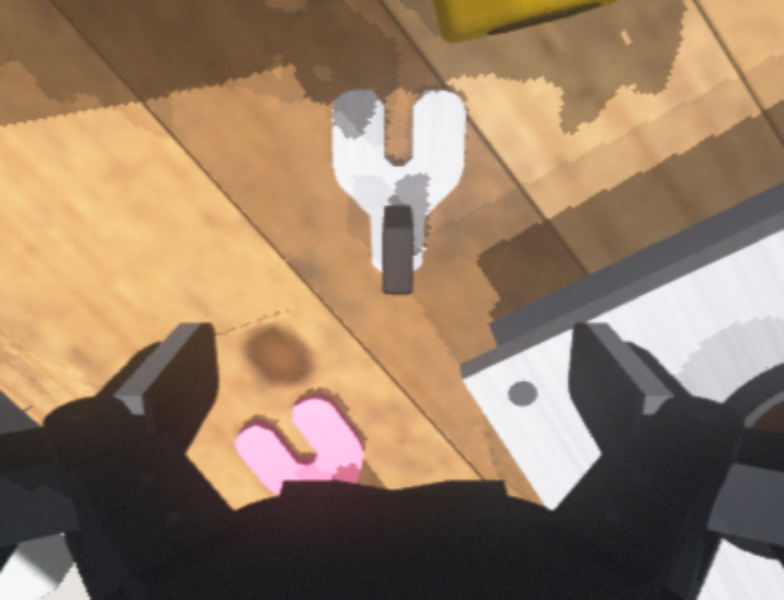

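The fin is centred at (398,258), lined up with the fingers and where predicted. The table edge is close on the right, so I'll narrow the opening before descending.

>>> arm_command(targets=[{"twist": [-0.005,0.002,0],"translation": [0.07,0.2,0],"claw": 0.45},{"twist": [-0.005,0.002,0],"translation": [0.07,0.2,1],"claw": 0.45},{"twist": [-0.005,0.002,0],"translation": [0.07,0.2,3],"claw": 0.45},{"twist": [-0.005,0.002,0],"translation": [0.07,0.2,5],"claw": 0.45},{"twist": [-0.005,0.002,0],"translation": [0.07,0.2,7],"claw": 0.45}])

```text
time: 17.5
tool_pos: [0.4372, -0.0938, 0.0164]
ee_rot: [[0.6, 0.8, 0.006], [0.8, -0.6, -0.002], [0.002, 0.006, -1.0]]
ft_force: [-0.4, 0.4, 1.4]
opening: 0.0383
grip_force: 0.0
```

>>> arm_command(targets=[{"twist": [0,0,0],"translation": [0,0,0.6],"claw": 0.45},{"twist": [0,0,0],"translation": [0,0,1.2],"claw": 0.45},{"twist": [0,0,0],"translation": [0,0,1.8],"claw": 0.45},{"twist": [0,0,0],"translation": [0,0,2.4],"claw": 0.45},{"twist": [0,0,0],"translation": [0,0,2.4],"claw": 0.45}])

```text
time: 18.0
tool_pos: [0.4365, -0.0935, -0.0078]
ee_rot: [[0.6, 0.8, 0.004], [0.8, -0.6, -0.001], [0.001, 0.004, -1.0]]
ft_force: [0.6, 0.2, -0.3]
opening: 0.0385
grip_force: 0.0
```

>>> arm_command(targets=[{"twist": [0,0,0],"translation": [0,0,0],"claw": 0.2},{"twist": [0,0,0],"translation": [0,0,0],"claw": 0},{"twist": [0,0,0],"translation": [0,0,0],"claw": 0},{"twist": [0,0,0],"translation": [0,0,0],"claw": 0},{"twist": [0,0,0],"translation": [0,0,0],"claw": 0}])

```text
time: 18.5
tool_pos: [0.4372, -0.0938, -0.0068]
ee_rot: [[0.6, 0.8, 0.006], [0.8, -0.6, -0.002], [0.002, 0.006, -1.0]]
ft_force: [-0.4, 0.7, 5.5]
opening: 0.0104
grip_force: 61.0
```

>>> arm_command(targets=[{"twist": [0,0,0],"translation": [0,0,-1],"claw": 0},{"twist": [0,0,0],"translation": [0,0,-4],"claw": 0},{"twist": [0,0,0],"translation": [0,0,-8],"claw": 0},{"twist": [0,0,0],"translation": [0,0,-12],"claw": 0},{"twist": [0,0,0],"translation": [0,0,-17],"claw": 0}])

```text
time: 19.0
tool_pos: [0.4345, -0.0929, 0.163]
ee_rot: [[0.6, 0.8, 0.001], [0.8, -0.6, -0.001], [0.0, 0.001, -1.0]]
ft_force: [1.6, -0.3, -1.5]
opening: 0.0105
grip_force: 59.9
```

```bash
python3 - <<'E'
from h import *
s=r.get_state();print(s['tool_pos'],s['ft_force'],s['wrist_torque'],s['opening'])
S=np.array([.5168,-.2506]);psi=.3;u=np.array([np.cos(psi),np.sin(psi)])
go([*(S-.105*u),.17],Rdown(psi))
w=snap('wrist','w7.png');import pickle;pickle.dump((w,r.get_state()),open('c7.pkl','wb'))
E
```

```text
[ 0.43453894 -0.09291661  0.16303706] [ 1.64881249 -0.27754925 -1.48022826] [-0.03862357 -0.07262119  0.03169933] 0.010469643731656658
trans [-16.19, 9.87, -0.69] twist [0.001, -0.001, 0.628] |t|cm 19.0 |w| 0.63
```

```bash
cat > fit.py <<'E'
from h import *
from scipy.optimize import minimize
def fit(w,p,R,zoff,thr=150):
    im=w['color'].astype(float);mask=((im.min(2)>thr)&(im.max(2)-im.min(2)<45)).astype(np.float32)
    mask=cv2.GaussianBlur(mask,(3,3),0)
    g=np.arange(-.034,.034,.0007);X,Y=np.meshgrid(g[g>-.02],g)
    ins=(np.hypot(np.clip(np.abs(X)-.02,0,1)*(X>.02),np.clip(np.abs(Y)-.02,0,1)*(X>.02))<.008)&(X<.028)&(np.abs(Y)<.028)
    slot=((X>0)&(np.abs(Y)<.00625))|(np.hypot(X,Y)<.00625)
    wt=np.where(ins&~slot,1.,-1.); wt[(X<0)&~slot&(np.abs(Y)>.012)]=0; wt[(X<-.005)&(np.abs(Y)<.012)]=0
    def score(q):
        c,sn=np.cos(q[2]),np.sin(q[2]);P=np.stack([q[0]+c*X-sn*Y,q[1]+sn*X+c*Y,np.full_like(X,-zoff)],-1)@R.T+p-w['position']
        Q=P@np.array(w['orientation']);u=(w['cx']-w['fx']*Q[...,0]/Q[...,2]).astype(np.float32);v=(w['cy']+w['fy']*Q[...,1]/Q[...,2]).astype(np.float32)
        return -np.sum(wt*cv2.remap(mask,u,v,cv2.INTER_LINEAR))/np.sum(wt>0)
    b=min((minimize(score,q,method='Nelder-Mead',options={'initial_simplex':np.array(q)+[[0,0,0],[.004,0,0],[0,.004,0],[0,0,.1]]}) for q in([.036,0,0],[.04,0,0],[.044,0,0],[.04,.003,0],[.04,-.003,0])),key=lambda o:o.fun)
    return b.x,b.fun
E
python3 - <<'E'
from fit import *
import pickle
w,s=pickle.load(open('c7.pkl','rb'));p=np.array(s['tool_pos']);R=np.array(s['ee_rot'])
for t in(110,150):
  for z in(.008,.0128,.018):print(t,z,fit(w,p,R,z,t))
E
```

```text
110 0.008 (array([ 0.03718547, -0.00441311, -0.0121957 ]), np.float64(-0.8962835542743831))
110 0.0128 (array([ 0.0372766 , -0.00417498, -0.01175992]), np.float64(-0.8496011987275999))
110 0.018 (array([ 0.03739034, -0.00427305, -0.00897729]), np.float64(-0.7981683811018899))
150 0.008 (array([ 0.03812355, -0.00411543,  0.05628793]), np.float64(-0.2342584761646837))
150 0.0128 (array([ 0.03814235, -0.00406065,  0.05069471]), np.float64(-0.2245050677588254))
150 0.018 (array([ 0.03756364, -0.00354478,  0.01494374]), np.float64(-0.2147620350904573))
```

>>> arm_command(targets=[{"twist": [0,0,0.13],"translation": [-3,1.9,-0.1],"claw": 0},{"twist": [0,0,0.26],"translation": [-6,3.8,-0.2],"claw": 0},{"twist": [0,0,0.39],"translation": [-9.5,5.8,-0.3],"claw": 0},{"twist": [0,0,0.52],"translation": [-13,8,-0.5],"claw": 0},{"twist": [0,0,0.628],"translation": [-16.2,9.9,-0.7],"claw": 0}])

```text
time: 19.55
tool_pos: [0.4173, -0.2839, 0.1697]
ee_rot: [[0.957, 0.29, 0.004], [0.29, -0.957, -0.001], [0.003, 0.002, -1.0]]
ft_force: [0.2, 0.3, -0.7]
opening: 0.0105
grip_force: 60.0
```

>>> arm_command(targets=[{"twist": [0,0,0],"translation": [0,0,0],"claw": 0},{"twist": [0,0,0],"translation": [0,0,0],"claw": 0},{"twist": [0,0,0],"translation": [0,0,0],"claw": 0},{"twist": [0,0,0],"translation": [0,0,0],"claw": 0},{"twist": [0,0,0],"translation": [0,0,0],"claw": 0}])

```text
time: 20.05
tool_pos: [0.4183, -0.2815, 0.1699]
ee_rot: [[0.955, 0.297, 0.005], [0.297, -0.955, -0.002], [0.004, 0.003, -1.0]]
ft_force: [0.1, -0.5, -0.6]
opening: 0.0106
grip_force: 60.0
```

```bash
python3 - <<'E'
from h import *
import pickle
w=snap('wrist','w8.png');s=r.get_state();sc=snap('scene','s8.png');pickle.dump((w,s,sc),open('c8.pkl','wb'))
S=np.array([.5168,-.2506]);p=np.array(s['tool_pos']);R=np.array(s['ee_rot']);print(s['time'],p,R.round(3).tolist(),s['opening'])
print('spindle in tool',R.T@(np.array([*S,p[2]])-p),'tip pix',proj(w,[*S,.187]))
print('scene tip',proj(sc,[*S,.187]),'keeper origin',proj(sc,p+R@[.0397,0,-.0128]))
E
```

```text
20.1 [ 0.4182162  -0.28168968  0.16995032] [[0.955, 0.297, 0.005], [0.297, -0.955, -0.002], [0.004, 0.003, -1.0]] 0.010720828966497986
spindle in tool [ 0.10336817 -0.00044067  0.00040205] tip pix [258.39302486  32.13805917]
scene tip [285.43073986 204.07096994] keeper origin [274.55184766 212.75942687]
```

```bash
python3 - <<'E'
from fit import *
import pickle
w,s=pickle.load(open('c6.pkl','rb'));p=np.array(s['tool_pos']);R=np.array(s['ee_rot'])
for t in(110,150):
  x,f=fit(w,p,R,.006-p[2],t);print('w6',t,x,f,(p+R@[x[0],x[1],p[2]-.006])[:2])
w,s=pickle.load(open('c7.pkl','rb'));p=np.array(s['tool_pos']);R=np.array(s['ee_rot']);print(p)
for z in(-.01,-.005,0,.004):print('w7',z,fit(w,p,R,z,110))
# fin & finger symmetric check in w7: row profile of brightness at prongs
w8,s8,_=pickle.load(open('c8.pkl','rb'));p=np.array(s8['tool_pos']);R=np.array(s8['ee_rot'])
for n,c,ss in(('w7',w,s),('w8',w8,s8)):
  pp=np.array(ss['tool_pos']);RR=np.array(ss['ee_rot']);g=cv2.cvtColor(c['color'],cv2.COLOR_RGB2GRAY)
  for x in(.05,.06):
    a,b=[proj(c,pp+RR@[x,y,-.0128]) for y in(-.036,.036)];v=int(round(a[1]));print(n,x,v,a[0],b[0],g[v,int(a[0]):int(b[0])].tolist())
E
```

```text
w6 110 [ 0.0400394   0.00232314 -0.0007876 ] -0.8952746931076797 [ 0.4588576  -0.06182138]
w6 150 [ 0.03779244  0.00317379 -0.08610667] -0.7709536345108695 [ 0.45819052 -0.06412951]
[ 0.43836819 -0.09402939  0.17331524]
w7 -0.01 (array([ 0.03707958, -0.00465546, -0.01449304]), np.float64(-0.8631455525668331))
w7 -0.005 (array([ 0.03694438, -0.00461001, -0.00980748]), np.float64(-0.9019655615406507))
w7 0 (array([ 0.0369344 , -0.00453779, -0.00897049]), np.float64(-0.9299351310804691))
w7 0.004 (array([ 0.03699439, -0.00443797, -0.00912437]), np.float64(-0.9266493454009376))
w7 0.05 142 194.29559397108807 334.73648270619003 [155, 151, 151, 151, 150, 154, 154, 156, 159, 156, 151, 138, 132, 133, 137, 135, 137, 133, 134, 134, 132, 131, 134, 135, 136, 137, 139, 138, 136, 135, 136, 134, 133, 135, 133, 131, 132, 134, 136, 135, 134, 132, 131, 135, 137, 133, 130, 130, 130, 133, 132, 137, 154, 159, 157, 157, 153, 153, 152, 153, 154, 154, 154, 151, 150, 151, 148, 148, 147, 147, 150, 150, 147, 127, 132, 134, 135, 134, 133, 133, 132, 133, 135, 137, 135, 133, 133, 131, 130, 130, 131, 131, 134, 133
[... 1695 characters left out ...]
1, 241]
w8 0.06 123 192.13615998794273 325.70330187624666 [222, 221, 219, 222, 223, 223, 223, 224, 224, 226, 227, 227, 222, 201, 167, 163, 162, 162, 162, 162, 160, 161, 160, 162, 162, 162, 164, 166, 164, 164, 162, 161, 161, 163, 159, 160, 160, 158, 160, 161, 159, 162, 160, 163, 162, 162, 160, 160, 157, 155, 147, 122, 92, 86, 77, 73, 68, 66, 67, 65, 68, 65, 64, 66, 67, 66, 66, 65, 70, 81, 82, 83, 87, 94, 97, 103, 128, 155, 160, 163, 160, 159, 158, 163, 163, 166, 163, 163, 162, 161, 158, 158, 159, 161, 162, 162, 161, 160, 160, 161, 165, 165, 164, 164, 166, 166, 166, 164, 162, 164, 165, 162, 162, 168, 198, 234, 239, 240, 240, 241, 242, 243, 243, 243, 243, 243, 242, 241, 241, 238, 238, 238, 238]
```

```bash
python3 - <<'E'
from h import *
import pickle
w,s,_=pickle.load(open('c8.pkl','rb'));p=np.array(s['tool_pos']);R=np.array(s['ee_rot'])
S=np.array([.5168,-.2506]);g=cv2.cvtColor(w['color'],cv2.COLOR_RGB2GRAY)
for z in(.146,.156,.187): print(z,proj(w,[*S,z]),[proj(w,np.array([*S,z])+R@[0,y,0])[0].round(1) for y in(-.032,-.017,.017,.032)])
for v in(20,32,44,56,62): print(v,g[v,180:340:2].tolist())
E
```

```text
0.146 [257.80681083  48.72723605] [np.float64(206.4), np.float64(230.5), np.float64(285.2), np.float64(309.3)]
0.156 [257.92512869  45.37897774] [np.float64(203.6), np.float64(229.1), np.float64(286.8), np.float64(312.3)]
0.187 [258.39302486  32.13805917] [np.float64(192.8), np.float64(223.5), np.float64(293.3), np.float64(324.1)]
20 [159, 157, 159, 157, 151, 136, 134, 130, 131, 130, 131, 134, 136, 135, 137, 136, 126, 85, 56, 50, 46, 50, 49, 46, 45, 43, 46, 48, 46, 51, 129, 179, 178, 70, 46, 45, 52, 78, 99, 105, 103, 97, 172, 178, 178, 176, 177, 182, 181, 175, 95, 59, 58, 58, 59, 60, 61, 61, 62, 61, 64, 69, 87, 192, 235, 235, 235, 233, 231, 233, 234, 234, 234, 233, 234, 234, 235, 234, 235, 235]
32 [135, 135, 136, 134, 132, 132, 130, 131, 130, 131, 133, 133, 132, 119, 59, 80, 55, 51, 48, 49, 47, 48, 46, 45, 44, 45, 76, 145, 147, 147, 146, 147, 113, 104, 107, 107, 141, 162, 163, 163, 164, 164, 147, 124, 120, 112, 108, 99, 101, 105, 98, 71, 56, 55, 59, 58, 60, 58, 61, 67, 65, 66, 69, 70, 87, 196, 234, 233, 233, 232, 231, 235, 236, 236, 235, 236, 237, 236, 235, 233]
44 [129, 132, 132, 13
[... 380 characters left out ...]
32, 132, 133, 131, 129, 68, 57, 56, 56, 59, 78, 52, 48, 49, 48, 47, 48, 47, 44, 45, 45, 42, 45, 70, 147, 152, 153, 153, 150, 102, 96, 87, 87, 92, 93, 96, 97, 97, 87, 92, 104, 176, 179, 179, 179, 177, 177, 176, 131, 59, 59, 62, 65, 70, 70, 71, 73, 74, 77, 96, 99, 86, 156, 236, 235, 235, 233, 233, 234, 236, 235, 236, 236, 235, 234]
62 [133, 134, 134, 133, 131, 131, 130, 131, 132, 126, 66, 60, 55, 58, 55, 64, 69, 49, 49, 48, 48, 45, 47, 45, 46, 47, 44, 47, 111, 178, 184, 179, 182, 176, 177, 179, 179, 171, 105, 94, 95, 94, 109, 137, 147, 144, 133, 183, 180, 182, 180, 167, 70, 61, 60, 61, 61, 67, 71, 72, 74, 74, 73, 86, 115, 86, 84, 134, 233, 237, 237, 237, 238, 236, 237, 236, 235, 235, 234, 236]
```

>>> arm_command(targets=[{"twist": [0,0,0],"translation": [0,0.1,0.4],"claw": 0},{"twist": [0,0,0],"translation": [0,0.11,0.9],"claw": 0},{"twist": [0,0,0],"translation": [0,0.11,1.4],"claw": 0},{"twist": [0,0,0],"translation": [0,0.11,1.77],"claw": 0},{"twist": [0,0,0],"translation": [0,0.11,1.77],"claw": 0}])

```text
time: 20.65
tool_pos: [0.4181, -0.2832, 0.1512]
ee_rot: [[0.955, 0.295, 0.003], [0.295, -0.955, -0.001], [0.003, 0.002, -1.0]]
ft_force: [-0.4, -0.1, -1.3]
opening: 0.0101
grip_force: 60.0
```

>>> arm_command(targets=[{"twist": [0,0,0],"translation": [0.6,0,0],"claw": 0},{"twist": [0,0,0],"translation": [1.2,0,0],"claw": 0},{"twist": [0,0,0],"translation": [1.8,0,0],"claw": 0},{"twist": [0,0,0],"translation": [2.4,0,0],"claw": 0},{"twist": [0,0,0],"translation": [2.9,0,0],"claw": 0}])

```text
time: 21.15
tool_pos: [0.4468, -0.2746, 0.1523]
ee_rot: [[0.955, 0.296, 0.005], [0.296, -0.955, -0.002], [0.004, 0.003, -1.0]]
ft_force: [-0.2, -0.2, -2.0]
opening: 0.0102
grip_force: 60.0
```

```bash
python3 - <<'E'
from h import *
s=r.get_state();p=np.array(s['tool_pos']);R=np.array(s['ee_rot']);print(p,R[2],R.T@s['ft_force'],s['wrist_torque'])
S=np.array([.5168,-.2506]);print('spindle in tool',R.T@(np.array([*S,p[2]])-p))
E
```

```text
[ 0.44676505 -0.27461521  0.15226164] [ 0.00387225  0.00284137 -0.99998847] [-0.29304711  0.13185191  2.02899372] [ 0.01470099  0.01332527 -0.01623936]
spindle in tool [ 0.07400389 -0.00222949  0.00028023]
```

>>> arm_command(targets=[{"twist": [0,0,0],"translation": [0.6,-0.05,0],"claw": 0},{"twist": [0,0,0],"translation": [1.2,-0.05,0],"claw": 0},{"twist": [0,0,0],"translation": [1.7,-0.05,0],"claw": 0},{"twist": [0,0,0],"translation": [2.1,-0.05,0],"claw": 0},{"twist": [0,0,0],"translation": [2.4,-0.05,0],"claw": 0}])

```text
time: 21.65
tool_pos: [0.4692, -0.2672, 0.1523]
ee_rot: [[0.955, 0.296, 0.004], [0.296, -0.955, -0.002], [0.004, 0.003, -1.0]]
ft_force: [0.7, 0.3, -2.2]
opening: 0.0103
grip_force: 60.0
```

```bash
python3 - <<'E'
from h import *
s=r.get_state();p=np.array(s['tool_pos']);R=np.array(s['ee_rot']);print(p,R[2],R.T@s['ft_force'],s['wrist_torque'])
S=np.array([.5168,-.2506]);print('spindle in tool',R.T@(np.array([*S,p[2]])-p))
E
```

```text
[ 0.46920323 -0.26716043  0.15227047] [ 0.00369681  0.00272709 -0.99998945] [ 0.70636542 -0.0657412   2.23327894] [-0.03330107  0.04974619  0.03061657]
spindle in tool [ 0.05036461 -0.00175307  0.00018141]
```

>>> arm_command(targets=[{"twist": [0,0,0],"translation": [0.2,0,0],"claw": 0},{"twist": [0,0,0],"translation": [0.4,0,0],"claw": 0},{"twist": [0,0,0],"translation": [0.6,0,0],"claw": 0},{"twist": [0,0,0],"translation": [0.8,0,0],"claw": 0},{"twist": [0,0,0],"translation": [1,0,0],"claw": 0}])

```text
time: 22.15
tool_pos: [0.4786, -0.2643, 0.1524]
ee_rot: [[0.955, 0.295, 0.005], [0.295, -0.955, -0.002], [0.004, 0.003, -1.0]]
ft_force: [0.0, 0.1, -2.1]
opening: 0.0105
grip_force: 60.0
```

```bash
python3 - <<'E'
from h import *
s=r.get_state();p=np.array(s['tool_pos']);R=np.array(s['ee_rot']);print(p,R[2],R.T@s['ft_force'],s['wrist_torque'])
S=np.array([.5168,-.2506]);print('spindle in tool',R.T@(np.array([*S,p[2]])-p))
E
```

```text
[ 0.47856493 -0.26430661  0.15240389] [ 0.00384051  0.00283439 -0.99998861] [ 0.05446822 -0.14123556  2.1180568 ] [-0.04990065  0.03499671 -0.01911994]
spindle in tool [ 0.04057734 -0.00180248  0.00015073]
```

Clean so far. Now feel for the slot's end.

>>> arm_command(targets=[{"twist": [0,0,0],"translation": [0.06,0,0],"claw": 0},{"twist": [0,0,0],"translation": [0.12,0,0],"claw": 0},{"twist": [0,0,0],"translation": [0.18,0,0],"claw": 0},{"twist": [0,0,0],"translation": [0.24,0,0],"claw": 0},{"twist": [0,0,0],"translation": [0.24,0,0],"claw": 0}])

```text
time: 22.65
tool_pos: [0.4808, -0.2636, 0.1524]
ee_rot: [[0.955, 0.295, 0.005], [0.295, -0.955, -0.002], [0.004, 0.003, -1.0]]
ft_force: [-0.1, 0.6, -1.4]
opening: 0.0102
grip_force: 60.0
```

>>> arm_command(targets=[{"twist": [0,0,0],"translation": [0.05,0,0],"claw": 0},{"twist": [0,0,0],"translation": [0.1,0,0],"claw": 0},{"twist": [0,0,0],"translation": [0.15,0,0],"claw": 0},{"twist": [0,0,0],"translation": [0.15,0,0],"claw": 0},{"twist": [0,0,0],"translation": [0.15,0,0],"claw": 0}])

```text
time: 23.15
tool_pos: [0.4822, -0.2632, 0.1524]
ee_rot: [[0.955, 0.295, 0.004], [0.295, -0.955, -0.002], [0.004, 0.003, -1.0]]
ft_force: [-0.4, -0.7, -2.3]
opening: 0.0103
grip_force: 60.0
```

>>> arm_command(targets=[{"twist": [0,0,0],"translation": [0.04,0,0],"claw": 0},{"twist": [0,0,0],"translation": [0.08,0,0],"claw": 0},{"twist": [0,0,0],"translation": [0.12,0,0],"claw": 0},{"twist": [0,0,0],"translation": [0.15,0,0],"claw": 0},{"twist": [0,0,0],"translation": [0.15,0,0],"claw": 0}])

```text
time: 23.65
tool_pos: [0.4827, -0.2631, 0.1525]
ee_rot: [[0.956, 0.295, 0.002], [0.295, -0.956, -0.002], [0.002, 0.003, -1.0]]
ft_force: [-6.2, -1.5, 0.3]
opening: 0.0104
grip_force: 60.4
```

>>> arm_command(targets=[{"twist": [0,0,0],"translation": [0.04,0,0],"claw": 0},{"twist": [0,0,0],"translation": [0.08,0,0],"claw": 0},{"twist": [0,0,0],"translation": [0.1,0,0],"claw": 0},{"twist": [0,0,0],"translation": [0.1,0,0],"claw": 0},{"twist": [0,0,0],"translation": [0.1,0,0],"claw": 0}])

```text
time: 24.15
tool_pos: [0.4828, -0.263, 0.1525]
ee_rot: [[0.956, 0.294, 0.001], [0.294, -0.956, -0.002], [-0.0, 0.002, -1.0]]
ft_force: [-11.4, -2.0, 2.9]
opening: 0.01
grip_force: 60.6
```

Contact is firm at the slot's end. Back off slightly, lower onto the drum, and release.

>>> arm_command(targets=[{"twist": [0,0,0],"translation": [-0.15,0,0],"claw": 0},{"twist": [0,0,0],"translation": [-0.3,0,0],"claw": 0},{"twist": [0,0,0],"translation": [-0.3,0,0.05],"claw": 0},{"twist": [0,0,0],"translation": [-0.3,0,0.12],"claw": 0},{"twist": [0,0,0],"translation": [-0.3,0,0.2],"claw": 0}])

```text
time: 24.65
tool_pos: [0.4819, -0.2632, 0.1503]
ee_rot: [[0.955, 0.296, 0.005], [0.296, -0.955, -0.002], [0.004, 0.003, -1.0]]
ft_force: [-0.4, -0.9, -1.0]
opening: 0.0106
grip_force: 60.0
```

>>> arm_command(targets=[{"twist": [0,0,0],"translation": [0,0,0.05],"claw": 0},{"twist": [0,0,0],"translation": [0,0,0.1],"claw": 0},{"twist": [0,0,0],"translation": [0,0,0.15],"claw": 0},{"twist": [0,0,0],"translation": [0,0,0.15],"claw": 0},{"twist": [0,0,0],"translation": [0,0,0.15],"claw": 0}])

```text
time: 25.15
tool_pos: [0.4818, -0.2633, 0.1492]
ee_rot: [[0.955, 0.295, 0.005], [0.295, -0.955, -0.002], [0.004, 0.003, -1.0]]
ft_force: [-0.6, 1.4, 1.4]
opening: 0.0105
grip_force: 60.4
```

```bash
python3 - <<'E'
from h import *
s=r.get_state();p=np.array(s['tool_pos']);R=np.array(s['ee_rot']);print(p,R[2],R.T@s['ft_force'],s['wrist_torque'])
S=np.array([.5168,-.2506]);print('spindle in tool',R.T@(np.array([*S,p[2]])-p))
E
```

```text
[ 0.48177495 -0.26333879  0.14916371] [ 0.00406329  0.0030368  -0.99998713] [-0.16529995 -1.47586393 -1.43083381] [0.09077914 0.16769227 0.01692098]
spindle in tool [ 0.03722477 -0.00182387  0.00014572]
```

>>> arm_command(targets=[{"twist": [0,0,0],"translation": [0,0,0],"claw": 0.15},{"twist": [0,0,0],"translation": [0,0,0],"claw": 0.3},{"twist": [0,0,0],"translation": [0,0,0],"claw": 0.45},{"twist": [0,0,0],"translation": [0,0,0],"claw": 0.45},{"twist": [0,0,0],"translation": [0,0,-0.5],"claw": 0.45}])

```text
time: 25.65
tool_pos: [0.4814, -0.2631, 0.1533]
ee_rot: [[0.955, 0.295, 0.003], [0.295, -0.955, -0.001], [0.003, 0.002, -1.0]]
ft_force: [0.4, -0.2, -0.4]
opening: 0.0386
grip_force: 0.0
```

>>> arm_command(targets=[{"twist": [0,0,0],"translation": [0,0,-2],"claw": 0.45},{"twist": [0,0,0],"translation": [0,0,-5],"claw": 0.45},{"twist": [0,0,0],"translation": [0,0,-9],"claw": 0.45},{"twist": [0,0,0],"translation": [-3,0,-12],"claw": 0.45},{"twist": [0,0,0],"translation": [-6,0,-15],"claw": 0.45}])

```text
time: 26.15
tool_pos: [0.4232, -0.2807, 0.3054]
ee_rot: [[0.955, 0.297, 0.005], [0.297, -0.955, -0.002], [0.004, 0.003, -1.0]]
ft_force: [1.0, -0.4, -0.0]
opening: 0.0386
grip_force: 0.0
```

>>> arm_command(targets=[{"twist": [0,0,0],"translation": [0,0,0],"claw": 0.45},{"twist": [0,0,0],"translation": [0,0,0],"claw": 0.45},{"twist": [0,0,0],"translation": [0,0,0],"claw": 0.45},{"twist": [0,0,0],"translation": [0,0,0],"claw": 0.45},{"twist": [0,0,0],"translation": [0,0,0],"claw": 0.45}])

```text
time: 26.65
tool_pos: [0.4239, -0.2804, 0.3025]
ee_rot: [[0.955, 0.296, 0.003], [0.296, -0.955, -0.0], [0.003, 0.001, -1.0]]
ft_force: [0.6, -0.2, -0.2]
opening: 0.0381
grip_force: 0.0
```

```bash
python3 - <<'E'
from fit import *
w=snap('wrist','w9.png');s=r.get_state();p=np.array(s['tool_pos']);R=np.array(s['ee_rot']);print(s['time'],p,s['ft_force'])
S=np.array([.5168,-.2506]);u=np.array([R[0,0],R[1,0],0]);n=np.array([R[0,1],R[1,1],0]);g=cv2.cvtColor(w['color'],cv2.COLOR_RGB2GRAY)
K=np.array([*S,.162])
print('origin',proj(w,K),'fin top',[proj(w,K+u*a+[0,0,.036]).round(1) for a in(-.056,-.025)],'prong ends',proj(w,K+u*.028),'edges',[proj(w,K+n*a+u*.01).round(1) for a in(-.028,.028)])
def prof(a,b,k=40):
    q=np.array([proj(w,K+t*b+(1-t)*a) for t in np.linspace(0,1,k)]).round().astype(int);return g[q[:,1].clip(0),q[:,0]].tolist()
print('across at x=+10mm, -40..40mm (2mm)',prof(u*.01-n*.04,u*.01+n*.04,41))
print('along y=+15, x -20..40 (2mm)',prof(n*.015-u*.02,n*.015+u*.04,31))
z=np.array([0,0,.036]);print('fin along z42 x -70..-10 (2mm)',prof(z-u*.07,z-u*.01,31));print('fin across at -40, +-20 (1mm)',prof(z-u*.04-n*.02,z-u*.04+n*.02,41))
E
```

```text
26.7 [ 0.42389406 -0.28047269  0.30269613] [-0.65505464  0.55244651  0.32759392]
origin [256.54459768  77.50484404] fin top [array([256.6, 137. ]), array([256.6, 102.6])] prong ends [256.55007876  47.21431381] edges [array([228.5,  66.9]), array([284.6,  66.9])]
across at x=+10mm, -40..40mm (2mm) [218, 216, 162, 81, 76, 86, 198, 232, 235, 232, 238, 235, 232, 234, 234, 209, 160, 176, 174, 145, 145, 151, 151, 151, 167, 167, 169, 162, 165, 166, 166, 168, 166, 165, 126, 90, 92, 165, 239, 237, 236]
along y=+15, x -20..40 (2mm) [237, 238, 175, 166, 164, 166, 164, 164, 167, 165, 165, 165, 164, 165, 164, 163, 164, 163, 164, 165, 179, 233, 229, 163, 163, 167, 166, 163, 165, 163, 162]
fin along z42 x -70..-10 (2mm) [243, 243, 244, 245, 242, 244, 245, 233, 93, 102, 102, 100, 97, 99, 96, 99, 95, 95, 94, 93, 94, 92, 90, 121, 166, 165, 168, 167, 166, 164, 210]
fin across at -40, +-20 (1mm) [236, 237, 236, 231, 223, 188, 142, 110, 99, 120, 176, 220, 205, 150, 129, 92, 96, 96, 97, 97, 99, 98, 99, 96, 96, 103, 156, 230, 237, 237, 227, 162, 113, 143, 193, 230, 233, 238, 238, 238, 240]
```

The check fits: the keeper is centred within about 1.5 mm on the axis, at the right height, with the robot clear. Handing in.

```bash
python3 -c "
from station import r
print(r.hand_in())"
```

```text
the job is handed in; nothing more can be done
None
```

I handed the job in at about 27 s: the fresh large (64 mm) drum looks fully home over the drive pin and the keeper lies flat in the groove, centred to about 1.5 mm by the wrist camera; the hand-in gave no verdict.

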